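# Set a case up in the articulator, ready for plaster

## Task

Set this case up in the articulator so that the upper cast can be plastered on: seat the toothed lower cast fully home in the recess of the plaster mount, lay the wax bite squarely on its teeth and the upper cast (it already lies teeth down) squarely on the bite, all three with their rounded front to the front of the articulator, then swing the upper arm all the way down over them. Lay the spatula flat on the worktop between the mixing bowl and the articulator, handle toward you and touching neither, so that it is to hand when the plaster is mixed. Leave the toothless cast, which belongs to another case, where it lies.

Things in the scene. Friction and masses are not known exactly. Their poses are not given: they have to be found in the camera images.
- lower_cast: Lower cast: white plaster jaw, D-shaped, 63 mm (x) by 77 (y), 30.5 high, a horseshoe of teeth on top. Origin: centre of its underside, z up. Rounded front (front teeth) to its -x, straight back to +x. Its sides are solid for 20 mm up; grasp across the 63 mm, at mid front and mid back. About 0.18 kg.
- upper_cast: Upper cast: yellow stone jaw, D-shaped, 63 mm (x) by 77 (y), lying upside down: teeth down, smooth flat base on top. Origin: centre of that base, now its top face, 28.5 mm above the tooth tips it stands on; its z points down. Rounded front to its -x. The upper 18 mm are solid; grasp across the 63 mm. 0.14 to 0.22 kg.
- wax_bite: Wax bite: rigid flat pink D-shaped wax block with tooth marks, 58 mm (x) by 71 (y), 10 thick, outline of a cast but slightly smaller. Origin: centre of its underside (middle of the cast outline), z up; rounded front to its -x. Grasp by its edge along its x. 0.04 kg.
- toothless_cast: A cast of another case: white plaster, D-shaped, 63 x 77 x 24 mm, a smooth ridge instead of teeth. Not needed, to be left alone. Origin: centre of the underside; axes like the lower cast's.
- spatula: Plaster spatula, wooden handle and flat steel blade, 195 mm long (its y), blade 22 wide; solid for contact as a straight bar 15 wide, 16 high. Origin: middle of its length on the underside, z up. Handle to its +y, blade to -y. Grasp across the middle. 0.04 to 0.09 kg.
- mix_bowl: Round dark green rubber mixing bowl with white plaster in it, 141 mm across the rim, 76 high, left of the articulator; it does not move. Origin: centre of the underside, axes parallel to the world's.
- articulator: Articulator, fixed to the bench: metal foot, two 133 mm posts at the back, a white D-shaped plaster mount with a recess in front. Origin: on the worktop midway between the posts; front to its -x, z up. Hinge axis of the upper arm along y, 125 mm above the origin. Posts' fronts at x = -8 mm; widest (hinge heads) y = +-57 mm.
- seat (a point): Centre of the recess floor in the plaster mount, 90 mm in front of the articulator's origin, 22 mm above the worktop. The recess has the lower cast's outline with 3 mm play at the floor, 5.5 mm at the mouth. Its rim stands 4 mm above the floor, so fingers holding the cast must stay more than 4 mm above its underside.
- front_rod (a point): Middle of the front crossbar of the upper arm (a U of 8 mm round steel rod); it is straight for 40 mm along the articulator's y and 145 mm from the hinge axis. It can be pinched from above, one finger in front and one behind, and turns in the fingers.
- upper_arm (a joint): Angle of the upper arm, rad. 0: all the way down, level, at its stop, crossbar 125 mm above the worktop in front of the casts; grows as the arm swings up and back. Starts at 1.6 to 1.72, leaning back past upright; falls shut by itself once brought forward of upright. Shut, it hangs about 25 mm above the upper cast.
Not all that is in view belongs to the job. Of the things that look like the mix_bowl, take the one that is farthest to the robot's right at the start.

How it is judged:
By the outcome, as a careful person would: the job done as asked, in the order asked, and still so for the second after the job is handed in, with the robot touching nothing.
It also fails if it takes over 120 s, if anything falls off the work surface, if the arm or the gripper's body presses on something with over 40 N, if the wrist force passes 120 N, or if a joint passes its speed limit or range.

## Robot

A 6-joint arm with a two-finger parallel gripper is mounted at the origin on a cart in front of the work surface, level with it; the furniture and walls round the work are solid. World frame = base frame: x ahead of the robot, y to its left, z up, the work surface at z = 0. Lengths are in m, angles in rad, forces in N, time in s.
With the tool pointing down it reaches from about 0.35 to 0.775 m from the base axis. Payload 5.5 kg.
Tool frame: the origin (TCP) lies between the finger pads; the fingertips stand 19 mm ahead of it and the grasp point (between the pads) is the TCP; z points along the fingers, y is the line along which they close (so a half turn about z gives the same grasp; the last joint's range is limited). The gripper opens to 85 mm and grips with 20 to 120 N. Pads are 22 mm wide; open, the fingers measure 114 mm over their backs; the gripper's body (76 mm by 85 mm) begins 54 mm behind the grasp point. The pads swing forward as they close: fully open they stand 13 mm farther back than shut.
Start: joints at [-1.385, 0.313, 0.046, 1.304, 0, 1.431], TCP at [0.184, -0.545, 0.25] pointing down, gripper open.
Joint ranges: [-2.76, 2.76], [-0.86, 1.69], [-1.03, 1.26], [-2.2, 2.34], [-1.47, 1.5], [-3.14, 3.14]. Speed limits (rad/s): [2.57, 2.57, 3.14, 3.14, 3.14, 3.14].

## Interface

Orientations are given as a unit quaternion [w, x, y, z].
In Python, from workcell import env gives the robot as it stands.
- The arm moves only by the tool carry_out, never from a script. Its argument "increments" is a list that holds one entry, the list of rows, each a list of 6 numbers: the shift along the tool's x, y, z each as a share of 50 cm, from -1 to 1, then the turn, a rotation vector about the tool's x, y, z each as a share of 2 pi rad, from -1 to 1. In form: [[[x, y, z, ax, ay, az], ...]]. A call has 1 to 5 rows; each row is the pose to reach, as a shift and turn from the pose commanded when the call began, along the tool's axes at that moment, turning the shorter way round; what a row does not reach only later rows make up. A row lasts 1/8 s, in which the tool goes at most 62.5 mm and 10.7 degrees, less where a joint would pass 70% of its speed; a pose out of reach is approached as far as the arm can. A call with a number of a shift or a turn outside -1 to 1 is refused whole. A call with a gripper value outside its range is refused whole. "jaw" is the closure, from 0 (fully open) to 1 (shut), set as the call begins (left out, the last holds). The fingers move at their own pace and stop on an object; "squeeze" is the grip in N (left out, the last holds). Time passes only in rows, so rows that repeat a pose let the fingers close. It gives the time, the measured TCP pose, the force, the opening and the grip force at its end, in the units of the state.
- env.get_state(): the state, without advancing time (a new reading comes with each control period).
- env.read_camera(name): name is "scene" or "top" or "wrist"; returns a dict with "frame" (384x512x3 uint8, blue, green, red), "z_map" (384x512 float32, m along the optical axis (not along the pixel's ray), 0 where there is no reading), "intrinsics" (3x3 intrinsics, pixels), "R" (3x3) and "t" (3): a world point X has camera coordinates R X + t; the wrist camera has in their place "T_tool_cam" (4x4, takes a point from camera to tool coordinates, whose origin is the TCP and whose axes are the flange's). Camera axes: x right, y down, z forward; pixel columns grow to the right and rows downward; lengths in m; the calibration is good to about 2 mm. A picture is of the moment at which its call begins: read the wrist's pose just before it.
- env.hand_in(): hands the job in; it is judged then, once.
Trained networks look in the newest picture that a camera, given by its name, has taken for a name from the list of things; names that differ only in an ending like _2 or _b are one class to them, and where a whole thing is asked for, a point or a joint stands for the part that bears it (a point fixed in the world has none). Each returns a list of dicts, best first, with "score" (0 to 1); they miss things now and then, are a little off and sometimes report something else, mostly with a low value. They report only what shows in the picture. A call takes as long as a camera call. They do not tell look-alikes from the thing itself.
- env.find_in(camera, name): "position" ([x, y, z] in m, in world coordinates, good to about 4 mm: the middle of the surface that is visible of it).
The state is a dict: "clock": time; "joint_pos": joint angles; "qvel": joint speeds; "tau": joint torques, N m; "tcp_pos": TCP position; "orientation": TCP orientation; "wrist_force": force on the tool from outside, world axes, zero at the start; "ft_torque": the same for the moment, N m; "finger_gap": finger opening in m; "grip_force": force on a finger pad.
Only numpy, scipy, OpenCV 4.12 (cv2) and the standard library are available. Lean on these libraries where they do the work, as an engineer would, in place of code of your own. Each camera call takes 0.05 s, during which the arm holds its last target. There are 200 camera calls.

## Working session

There is one attempt and no reset: what is moved stays moved. The work goes in short steps, Python scripts to look and compute and a tool call to move; the robot and the scene stay as the last step left them, time stands still between calls to the robot, and variables do not carry over. Pictures are saved under pics/ and viewed, at most 14 in all, crops included, and the job is handed in when it is done.

Besides the shell and the picture viewer there is one more tool, called after "Emit:" by a JSON object that holds its "api" and its "payload", one argument or row to a line. carry_out: Moves the arm, as the interface text tells. Its arguments: {"type":"object","properties":{"increments":{"type":"array","items":{"type":"array","items":{"type":"array","items":{"type":"number","minimum":-1,"maximum":1}}}},"jaw":{"type":"number"},"squeeze":{"type":"number"}},"required":["increments"]}

```bash
ls; mkdir -p pics; python3 - <<'E'
from workcell import env
import cv2
for n in ("scene","top"):
    c=env.read_camera(n); cv2.imwrite(f"pics/{n}0.png",c["frame"])
    for k in ["lower_cast","upper_cast","wax_bite","toothless_cast","spatula","mix_bowl","articulator","front_rod"]:
        print(n,k,[(round(d["score"],2),[round(float(v),3) for v in d["position"]]) for d in env.find_in(n,k)])
print(env.get_state())
E
```

```text
pics
scene lower_cast [(0.48, [0.448, -0.112, 0.023]), (0.21, [0.594, 0.051, 0.025])]
scene upper_cast [(0.48, [0.586, -0.256, 0.029])]
scene wax_bite [(0.69, [0.596, -0.124, 0.009]), (0.58, [0.6, 0.049, 0.021])]
scene toothless_cast [(0.46, [0.438, -0.247, 0.028])]
scene spatula [(0.5, [0.485, -0.388, 0.015])]
scene mix_bowl [(0.74, [0.461, 0.407, 0.058]), (0.64, [0.395, 0.751, 0.058])]
scene articulator [(0.7, [0.592, 0.049, 0.027])]
scene front_rod [(0.74, [0.609, 0.052, 0.215])]
top lower_cast [(0.76, [0.449, -0.135, 0.019])]
top upper_cast [(0.62, [0.587, -0.262, 0.026])]
top wax_bite [(0.54, [0.594, -0.126, 0.011])]
top toothless_cast [(0.54, [0.442, -0.26, 0.019])]
top spatula [(0.44, [0.52, -0.392, 0.004])]
top mix_bowl [(0.81, [0.462, 0.405, 0.062]), (0.77, [0.397, 0.756, 0.06]), (0.52, [0.56, 0.042, 0.024]), (0.44, [0.521, -0.391, 0.005])]
top articulator [(0.73, [0.561, 0.047, 0.026]), (0.64, [0.521, -0.391, 0.007])]
top front_rod [(0.67, [0.617, 0.043, 0.221])]
{'clock': 0.9, 'joint_pos': array([-1.38458209e+00,  3.13172024e-01,  4.61160985e-02,  1.30358765e+00,
       -2.02692192e-05,  1.43117130e+00]), 'qvel': array([ 0.00018829,  0.00066255,  0.00058634,  0.00090412, -0.00107609,
        0.00058122]), 'tau': array([ 2.30425765e-03, -4.80443430e+01,  2.98814732e+01,  8.14825967e-05,
       -2.28343165e-04, -1.93835689e-06]), 'tcp_pos': array([ 0.18404102, -0.54480443,  0.25034571]), 'orientation': array([ 7.65899529e-05,  9.86757923e-01,  1.62199865e-01, -8.35290452e-06]), 'wrist_force': array([-0.81988329,  0.43073759,  0.44631953]), 'ft_torque': array([-0.03033356,  0.01229121,  0.01000581]), 'grip_force': 0.0, 'finger_gap': 0.08520956038876898}
```

View pics/scene0.png

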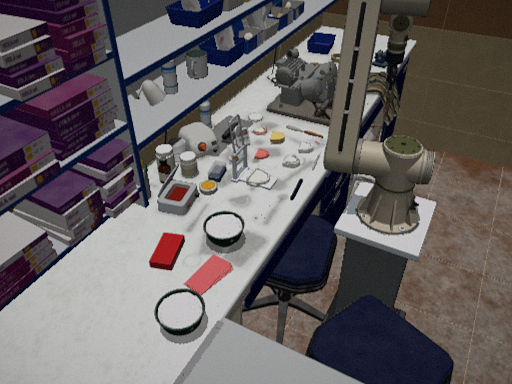

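View pics/top0.png

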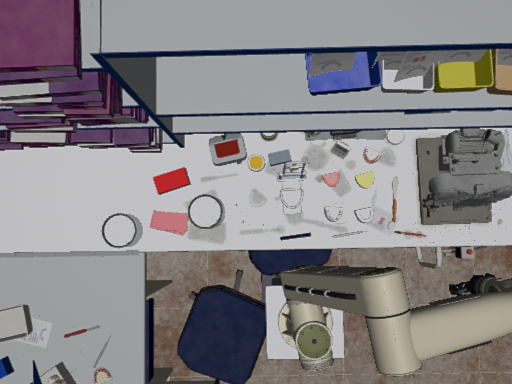

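```bash
cat > h.py <<'E'
from workcell import env
import numpy as np, cv2
from scipy.spatial.transform import Rotation as Ro
def Rq(q): return Ro.from_quat([q[1],q[2],q[3],q[0]])
def tool():
    s=env.get_state(); T=np.eye(4); T[:3,:3]=Rq(s["orientation"]).as_matrix(); T[:3,3]=s["tcp_pos"]; return T
def shot(name):
    T=tool(); c=env.read_camera(name)
    if name=="wrist": W=T@c["T_tool_cam"]
    else:
        M=np.eye(4); M[:3,:3]=c["R"]; M[:3,3]=c["t"]; W=np.linalg.inv(M)
    z=c["z_map"]; K=c["intrinsics"]; v,u=np.indices(z.shape)
    P=np.stack([(u-K[0,2])/K[0,0]*z,(v-K[1,2])/K[1,1]*z,z],-1)@W[:3,:3].T+W[:3,3]
    P[z==0]=np.nan
    return c["frame"],P,W,K
def rows(pos,yaw=None,tilt=None):
    """shift/turn from current measured pose to world pos with tool down and tool-y at angle yaw (world); prints shares"""
    T=tool(); R=T[:3,:3]
    d=R.T@(np.array(pos)-T[:3,3])/0.5
    r=np.zeros(3)
    if yaw is not None:
        best=None
        for k in (0,np.pi):
            y=np.array([np.cos(yaw+k),np.sin(yaw+k),0]); z=np.array([0,0,-1.]); x=np.cross(y,z)
            rv=Ro.from_matrix(R.T@np.stack([x,y,z],1)).as_rotvec()
            if best is None or np.linalg.norm(rv)<np.linalg.norm(best): best=rv
        r=best/(2*np.pi)
    print("row",np.round(np.r_[d,r],4).tolist(),"rows needed ~",max(np.linalg.norm(d)*8, np.linalg.norm(r)*360/10.7).round(1))
E
python3 - <<'E'
from h import *
f,P,W,K=shot("top")
cr=f[130:245,220:420]; cv2.imwrite("pics/top1.png",cv2.resize(cr,None,fx=4,fy=4,interpolation=cv2.INTER_CUBIC))
print(K, W[:3,3], P[213,334],P[213,364],P[195,290])
c=env.read_camera("wrist");print(c["T_tool_cam"].round(3),c["intrinsics"])
E
```

```text
[[416.21433498   0.         255.32294669]
 [  0.         416.21433498 199.41344317]
 [  0.           0.           1.        ]] [0.37246871 0.17178388 1.76690463] [ 0.44540102 -0.13585236  0.01855975] [ 0.4430828  -0.26153426  0.01707816] [0.52366075 0.0473849  0.03088929]
[[-0.    -0.95  -0.311  0.08 ]
 [ 1.    -0.     0.     0.001]
 [-0.    -0.311  0.95  -0.123]
 [ 0.     0.     0.     1.   ]] [[302.77228668   0.         249.58246086]
 [  0.         302.77228668 193.87492032]
 [  0.           0.           1.        ]]
```

View pics/top1.png

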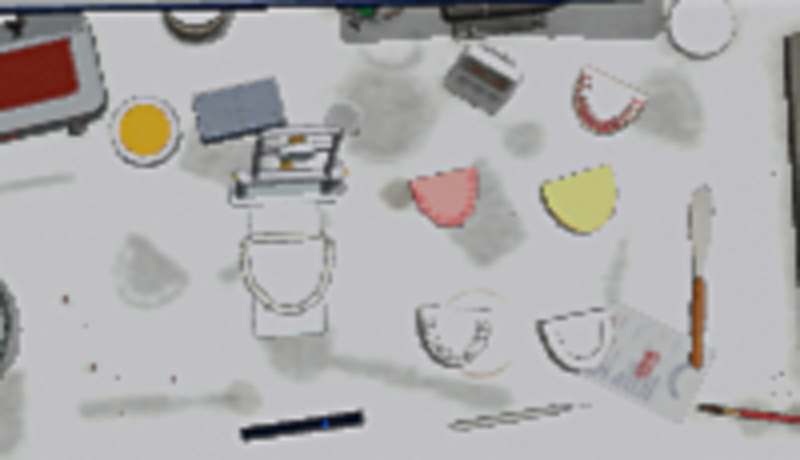

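```bash
python3 -c "
from h import *
rows([0.50,-0.20,0.27],0)"
```

```text
row [0.8194, -0.4511, -0.0394, 0.0, 0.0, -0.1982] rows needed ~ 7.5
```

Emit:
{"api": "carry_out", "payload": {
  "increments": [
    [[0.41,-0.2255,-0.0197,0,0,-0.0991],[0.41,-0.2255,-0.0197,0,0,-0.0991],[0.41,-0.2255,-0.0197,0,0,-0.0991],[0.41,-0.2255,-0.0197,0,0,-0.0991]]
  ]
}}

```text
clock: 1.5
tcp_pos: [0.3434, -0.3705, 0.2605]
orientation: [0.0, 0.889, 0.458, 0.0]
wrist_force: [1.1, -1.1, 0.0]
finger_gap: 0.0855
grip_force: 0.0
```

```bash
python3 -c "
from h import *
print(env.get_state()['tcp_pos'],env.get_state()['joint_pos'])
rows([0.50,-0.20,0.27],0)"
```

```text
[ 0.34343296 -0.37046148  0.26053756] [-9.82395064e-01  1.74210492e-01 -1.10392004e-01  1.28556146e+00
  2.11948709e-04  1.20677608e+00]
row [0.4593, 0.0575, -0.0189, 0.0001, 0.0, -0.0984] rows needed ~ 3.7
```

Emit:
{"api": "carry_out", "payload": {
  "increments": [
    [[0.459,0.0575,-0.019,0,0,-0.0984],[0.459,0.0575,-0.019,0,0,-0.0984],[0.459,0.0575,-0.019,0,0,-0.0984],[0.459,0.0575,-0.019,0,0,-0.0984],[0.459,0.0575,-0.019,0,0,-0.0984]]
  ]
}}

```text
clock: 2.12
tcp_pos: [0.501, -0.2003, 0.2697]
orientation: [0.0, 0.707, 0.707, 0.0]
wrist_force: [0.4, -0.6, -0.0]
finger_gap: 0.0854
grip_force: 0.0
```

```bash
python3 - <<'E'
from h import *
print(env.get_state()['tcp_pos'],env.get_state()['qvel'].round(3))
f,P,W,K=shot("wrist"); cv2.imwrite("pics/w0.png",f); np.save("w0P.npy",P)
for k in ["lower_cast","upper_cast","wax_bite","toothless_cast","articulator"]:
    print(k,[(round(d["score"],2),[round(float(v),3) for v in d["position"]]) for d in env.find_in("wrist",k)])
z=P[...,2]; print(np.nanpercentile(z,[5,20,50]))
# segmented blobs above table
m=((z>0.006)&(z<0.06)).astype(np.uint8); n,l,st,ce=cv2.connectedComponentsWithStats(m)
for i in range(1,n):
    if st[i,4]>400:
        Q=P[l==i]; print(ce[i].round(),st[i],Q.min(0).round(4),Q.max(0).round(4))
E
```

```text
[ 0.50101393 -0.20031059  0.26970349] [-0.06  -0.012 -0.021  0.001 -0.023 -0.007]
lower_cast [(0.65, [0.451, -0.128, 0.018])]
upper_cast [(0.85, [0.587, -0.267, 0.027])]
wax_bite [(0.91, [0.599, -0.127, 0.009])]
toothless_cast [(0.67, [0.442, -0.257, 0.017])]
articulator []
[-8.01996859e-01 -2.13082406e-03 -6.71902544e-04]
[414.   7.] [395   0  42  18 542] [ 0.6614 -0.0397  0.0061] [ 0.6975 -0.0214  0.0281]
[505.  37.] [497   4  15  65 726] [ 0.7735 -0.0913  0.0061] [ 0.807  -0.0287  0.0333]
[327. 102.] [ 300   67   51   63 2339] [ 0.5627 -0.1619  0.006 ] [ 0.6261 -0.09    0.0119]
[207. 103.] [ 178   72   53   65 2774] [ 0.4159 -0.1695  0.0061] [ 0.4785 -0.0962  0.0305]
[494. 159.] [ 458   99   54  140 3121] [ 0.7752 -0.2978  0.0061] [ 0.8078 -0.1255  0.0522]
[426. 131.] [ 393  102   73   66 2339] [ 0.6825 -0.1987  0.0061] [ 0.731  -0.1293  0.06  ]
[205. 205.] [ 178  175   52   57 2136] [ 0.4064 -0.2959  0.006 ] [ 0.4732 -0.2211  0.0254]
[315. 212.] [ 289  180   53   59 2315] [ 0.5526 -0.3038  0.0075] [ 0.6228 -0.2252  0.0297]
[382. 227.] [365 210  48  46 669] [ 0.6623 -0.3394  0.006 ] [ 0.726  -0.2705  0.0164]
[433. 293.] [ 408  273   49   42 1499] [ 0.7392 -0.4389  0.0061] [ 0.8088 -0.3694  0.0144]
[254. 286.] [ 186  278  130   19 1234] [ 0.4077 -0.4095  0.006 ] [ 0.5994 -0.3772  0.0154]
[274. 347.] [ 182  340  164   26 1637] [ 0.393  -0.5289  0.006 ] [ 0.6533 -0.4919  0.0306]
```

View pics/w0.png

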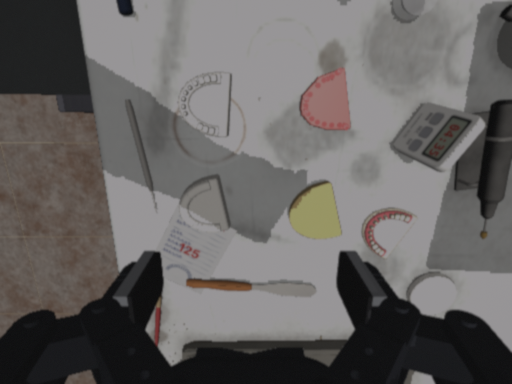

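```bash
cat >> h.py <<'E'
def rect(P,seed,zlo=0.006,zhi=0.06,r=0.06):
    """bounding rectangle of the blob near seed (world xy): centre, sizes (x',y'), yaw of x'"""
    z=P[...,2]; m=((z>zlo)&(z<zhi)&(np.hypot(P[...,0]-seed[0],P[...,1]-seed[1])<r)).astype(np.uint8)
    n,l,st,_=cv2.connectedComponentsWithStats(m); i=1+np.argmax(st[1:,4]); 
    m=l==i
    Q=P[m][:,:2].astype(np.float32)
    (c,s,a)=cv2.minAreaRect(Q*1000)
    a=np.deg2rad(a)
    while a>np.pi/4: a-=np.pi/2; s=s[::-1]
    while a<-np.pi/4: a+=np.pi/2; s=s[::-1]
    return np.array(c)/1000,np.round(s,1),round(float(a),3)
E
python3 - <<'E'
from h import *
P=np.load("w0P.npy")
for n,s in dict(low=(.447,-.133),wax=(.595,-.126),up=(.587,-.265)).items():
    for zl in (.006,.009,.018): 
        try: print(n,zl,rect(P,s,zl,0.04))
        except Exception as e: print(n,zl,e)
Q=P[280:296,186:316].reshape(-1,3); Q=Q[Q[:,2]>.006]; print("spat",cv2.minAreaRect(Q[:,:2].astype(np.float32)*1000),np.polyfit(Q[:,0],Q[:,1],1))
E
```

```text
low 0.006 (array([ 0.44647827, -0.13115739]), array([60.3, 74. ]), -0.072)
low 0.009 (array([ 0.4463829, -0.1311781]), array([60.2, 74. ]), -0.07)
low 0.018 (array([ 0.446077  , -0.13123874]), array([59.1, 72.1]), -0.07)
wax 0.006 (array([ 0.59130719, -0.13046451]), array([58.5, 72.8]), 0.202)
wax 0.009 (array([ 0.59103015, -0.13145308]), array([57.6, 70.1]), 0.203)
wax 0.018 attempt to get argmax of an empty sequence
up 0.006 (array([ 0.58368848, -0.26941754]), array([62.6, 77.2]), 0.277)
up 0.009 (array([ 0.58368848, -0.26941754]), array([62.6, 77.2]), 0.277)
up 0.018 (array([ 0.58368848, -0.26941754]), array([62.6, 77.2]), 0.277)
spat ((503.51702880859375, -392.09136962890625), (22.81700897216797, 192.2222137451172), 85.67851257324219) [-0.09300019 -0.34344575]
```

Emit:
{"api": "carry_out", "payload": {
  "increments": [
    [[0.3,0,0,0,0,0],[0.3,0,0,0,0,0],[0.3,0,0,0,0,0],[0.3,0,0,0,0,0]]
  ]
}}

```text
clock: 2.92
tcp_pos: [0.4995, -0.0519, 0.2699]
orientation: [0.0, 0.708, 0.706, 0.0]
wrist_force: [0.2, -0.2, 0.7]
finger_gap: 0.0852
grip_force: 0.0
```

```bash
python3 - <<'E'
from h import *
print(env.get_state()['tcp_pos'],env.get_state()['qvel'].round(3))
f,P,W,K=shot("wrist"); cv2.imwrite("pics/w1.png",f[:260,150:512]); np.save("w1P.npy",P)
cv2.imwrite("pics/w1.png",cv2.resize(f[:240,200:512],None,fx=2.4,fy=2.4))
print("low",rect(P,(.447,-.131),.009,.04),"wax",rect(P,(.591,-.131),.006,.04))
for lo,hi in ((.01,.0205),(.0205,.0245),(.0245,.030)):
    z=P[...,2]; m=(z>lo)&(z<hi)&(P[...,0]>.45)&(P[...,0]<.65)&(P[...,1]>-.04)&(P[...,1]<.13)
    Q=P[m]; print(lo,m.sum(),Q.min(0).round(4) if len(Q) else '',Q.max(0).round(4) if len(Q) else '')
m=(z>.0245)&(z<.03)
try: print(rect(P,(.54,.047),.024,.031,.07))
except Exception as e: print(e)
hi=(z>.2)&(P[...,0]>.5)&(P[...,0]<.75)&(abs(P[...,1]-.05)<.1); Q=P[hi]; print("arm",len(Q),Q.mean(0),Q.max(0),Q.min(0))
print([ (d['score'],d['position']) for n in('front_rod','articulator','upper_arm') for d in env.find_in("wrist",n)])
E
```

```text
[ 0.49947152 -0.05194809  0.26994577] [-0.04   0.014  0.012 -0.008 -0.014 -0.018]
low (array([ 0.44605579, -0.12984818]), array([60.8, 74.4]), -0.078) wax (array([ 0.59139795, -0.13033524]), array([58. , 72.6]), 0.201)
0.01 5789 [ 0.451  -0.0112  0.01  ] [0.6206 0.1002 0.0205]
0.0205 3821 [ 0.4728 -0.0064  0.0205] [0.6104 0.0952 0.0245]
0.0245 865 [ 0.4742 -0.0061  0.0245] [0.6074 0.094  0.0299]
(array([0.51568506, 0.04274377]), array([83.3, 96.1]), 0.01)
arm 20291 [ 0.56350683 -0.01635749  0.28929336] [0.62982488 0.07508717 0.34354443] [ 0.50013166 -0.04999799  0.20001003]
[(0.94, [0.6097, 0.0374, 0.2145]), (0.94, [0.6017, 0.0453, 0.074]), (0.62, [0.6112, 0.0406, 0.2103])]
```

View pics/w1.png

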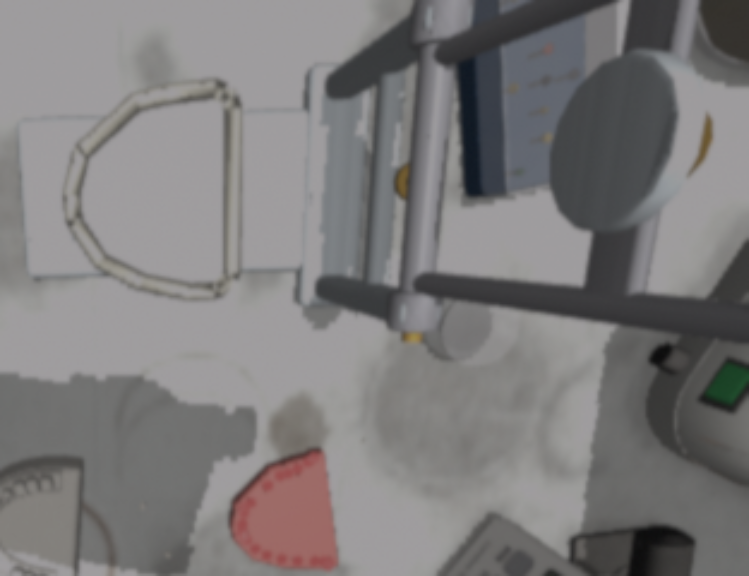

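```bash
python3 - <<'E'
from h import *
P=np.load("w1P.npy"); z=P[...,2]
near=(np.hypot(P[...,0]-.516,P[...,1]-.043)<.075)
for t in (.0235,.024,.0245,.025):
    rim=((z>t)&(z<.032)&near).astype(np.uint8)
    fl=((z>.017)&(z<=t)&near).astype(np.uint8)
    n,l,st,ce=cv2.connectedComponentsWithStats(fl,connectivity=4)
    v,u=np.unravel_index(np.nanargmin(np.hypot(P[...,0]-.516,P[...,1]-.043)),z.shape)
    i=l[v,u]; Q=P[l==i]; c,s,a=cv2.minAreaRect(Q[:,:2].astype(np.float32)*1000); print(t,st[i],np.round(c,1),np.round(s,1),a,np.median(Q[:,2]).round(4), rect(P,(.516,.043),t,.032,.075))
fo=(z>.004)&(z<.017)&(P[...,0]>.43)&(P[...,0]<.6)&(abs(P[...,1]-.045)<.06)
Q=P[fo]; print("foot",np.median(Q[:,2]),cv2.minAreaRect(Q[:,:2].astype(np.float32)*1000),Q.min(0),Q.max(0))
rows([.446,-.130,.10],-.075)
rows([.446,-.130,.025],-.075)
E
```

```text
0.0235 [ 232   39   64   80 3995] [515.9  42.9] [72.4 84.8] 0.3462744653224945 0.021 (array([0.51519763, 0.04195785]), array([84.4, 97.4]), 0.022)
0.024 [ 231   38   65   82 4090] [515.1  42.2] [73.9 86.7] 2.1063344478607178 0.0211 (array([0.51568506, 0.04274377]), array([83.3, 96.1]), 0.01)
0.0245 [ 231   37   70   87 4342] [518.1  40.5] [79.8 91.9] 2.3794467449188232 0.0211 (array([0.51345685, 0.05279931]), array([67.9, 97.1]), -0.504)
0.025 [ 226   32   75   93 5043] [515.3  41.7] [85.2 98.8] 2.3794467449188232 0.0213 (array([0.47717664, 0.04028666]), array([ 5.7, 26.7]), -0.017)
foot 0.011081228025313139 ((525.0159912109375, 44.449337005615234), (149.909912109375, 112.01591491699219), 0.13020212948322296) [ 0.45001684 -0.01139678  0.00463097] [0.59999575 0.10061774 0.01699617]
row [-0.1525, -0.1071, 0.3393, 0.0, 0.0001, 0.011] rows needed ~ 3.1
row [-0.1524, -0.1071, 0.4893, 0.0, 0.0001, 0.011] rows needed ~ 4.2
```

Emit:
{"api": "carry_out", "payload": {
  "increments": [
    [[-0.1525,-0.107,0.34,0,0,0.011],[-0.1525,-0.107,0.34,0,0,0.011],[-0.1525,-0.107,0.34,0,0,0.011],[-0.1525,-0.107,0.34,0,0,0.011],[-0.1525,-0.107,0.34,0,0,0.011]]
  ]
}}

```text
clock: 3.75
tcp_pos: [0.4466, -0.1298, 0.1002]
orientation: [0.0, 0.733, 0.68, 0.0]
wrist_force: [0.7, 0.0, 0.1]
finger_gap: 0.0852
grip_force: 0.0
```

```bash
python3 - <<'E'
from h import *
f,P,W,K=shot("wrist"); 
print("low",rect(P,(.447,-.131),.006,.04), rect(P,(.447,-.131),.010,.019))
rows([.446,-.130,.025],-.075)
cv2.imwrite("pics/w2.png",f)
E
```

```text
low (array([ 0.44580118, -0.13053838]), array([60.3, 74.6]), -0.078) (array([ 0.44581058, -0.13053485]), array([60.3, 73.9]), -0.08)
row [-0.0006, -0.0038, 0.1523, 0.0004, 0.0001, 0.0001] rows needed ~ 1.2
```

View pics/w2.png

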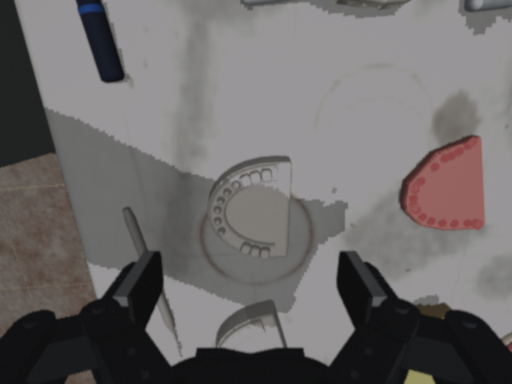

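Emit:
{"api": "carry_out", "payload": {
  "increments": [
    [[0,-0.002,0.07,0,0,0],[-0.001,-0.002,0.15,0,0,0],[-0.001,-0.002,0.15,0,0,0],[-0.001,-0.002,0.15,0,0,0]]
  ]
}}

```text
clock: 4.3
tcp_pos: [0.447, -0.1296, 0.0267]
orientation: [0.002, 0.732, 0.681, 0.001]
wrist_force: [-0.1, -0.5, 0.0]
finger_gap: 0.0854
grip_force: 0.0
```

Emit:
{"api": "carry_out", "payload": {
  "increments": [
    [[0,0,0,0,0,0],[0,0,0,0,0,0],[0,0,0,0,0,0],[0,0,0,0,0,0],[0,0,0,0,0,0]]
  ],
  "jaw": 1,
  "squeeze": 40
}}

```text
clock: 4.92
tcp_pos: [0.4466, -0.1297, 0.0267]
orientation: [0.002, 0.733, 0.681, 0.001]
wrist_force: [-1.3, 1.6, 9.7]
finger_gap: 0.0579
grip_force: 40.9
```

Emit:
{"api": "carry_out", "payload": {
  "increments": [
    [[0,0,-0.02,0,0,0],[0,0,-0.08,0,0,0],[0,0,-0.15,0,0,0],[0,0,-0.15,0,0,0]]
  ]
}}

```text
clock: 5.42
tcp_pos: [0.4471, -0.1301, 0.1027]
orientation: [0.003, 0.733, 0.681, 0.001]
wrist_force: [1.2, -0.2, -2.1]
finger_gap: 0.0577
grip_force: 43.3
```

```bash
python3 - <<'E'
from h import *
f,P,W,K=shot("wrist"); cv2.imwrite("pics/w3.png",cv2.resize(f[100:384,100:420],None,fx=2,fy=2))
s=env.get_state(); print(s['wrist_force'],s['finger_gap'])
T=tool(); L=(P-T[:3,3])@T[:3,:3]   # tool coords
m=(np.abs(L[...,0])<.05)&(np.abs(L[...,1])<.05)&(L[...,2]>-.03)&(L[...,2]<.05)
Q=L[m]; 
h,e=np.histogram(Q[:,2],bins=np.arange(-.03,.05,.004)); print(list(zip(e.round(3),h)))
print(T[:3,:3].round(3))
rows([.5155,.0425,.13],.015)
E
```

```text
[-0.24943395 -0.02939054 -2.79131596] 0.058286989027442594
[(np.float64(-0.03), np.int64(381)), (np.float64(-0.026), np.int64(703)), (np.float64(-0.022), np.int64(444)), (np.float64(-0.018), np.int64(533)), (np.float64(-0.014), np.int64(477)), (np.float64(-0.01), np.int64(445)), (np.float64(-0.006), np.int64(1616)), (np.float64(-0.002), np.int64(2136)), (np.float64(0.002), np.int64(6244)), (np.float64(0.006), np.int64(4721)), (np.float64(0.01), np.int64(400)), (np.float64(0.014), np.int64(359)), (np.float64(0.018), np.int64(339)), (np.float64(0.022), np.int64(221)), (np.float64(0.026), np.int64(1)), (np.float64(0.03), np.int64(0)), (np.float64(0.034), np.int64(0)), (np.float64(0.038), np.int64(0)), (np.float64(0.042), np.int64(0))]
[[ 0.073  0.997  0.003]
 [ 0.997 -0.073 -0.002]
 [-0.001  0.003 -1.   ]]
row [0.3533, 0.1136, -0.058, 0.0005, 0.0002, -0.014] rows needed ~ 3.0
```

View pics/w3.png

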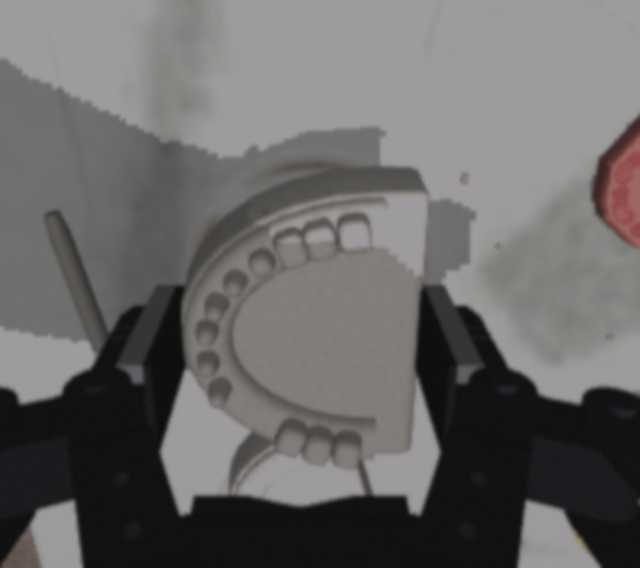

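```bash
python3 - <<'E'
from h import *
f,P,W,K=shot("wrist"); T=tool(); L=(P-T[:3,3])@T[:3,:3]
hsv=cv2.cvtColor(f,cv2.COLOR_BGR2HSV); v=f.max(2)
for a,b in ((.001,.012),(.003,.010),(.001,.026)):
    m=((L[...,2]>a)&(L[...,2]<b)&(np.abs(L[...,0])<.06)&(np.abs(L[...,1])<.034)&(v>75)).astype(np.uint8)
    n,l,st,_=cv2.connectedComponentsWithStats(m); i=1+np.argmax(st[1:,4]); Q=L[l==i]
    print(a,b,st[i],cv2.minAreaRect(Q[:,:2].astype(np.float32)*1000),Q.min(0),Q.max(0))
    # back edge: max y per x bin
    xs=np.arange(-.03,.03,.005); e=[(x,Q[(abs(Q[:,0]-x)<.0025),1].max()) for x in xs if (abs(Q[:,0]-x)<.0025).sum()>5]; print(np.round(np.array(e)*1000,1).tolist())
E
```

```text
0.001 0.012 [  191   191   124   139 11370] ((-0.9829673767089844, 1.8015708923339844), (73.59549713134766, 59.077857971191406), 0.47838106751441956) [-0.03801404 -0.02772256  0.00100274] [0.03560767 0.03148851 0.01198016]
[[-30.0, 31.1], [-25.0, 30.8], [-20.0, 31.2], [-15.0, 30.6], [-10.0, 30.1], [-5.0, 29.9], [0.0, 30.1], [5.0, 30.1], [10.0, 31.1], [15.0, 31.5], [20.0, 31.1], [25.0, 31.3]]
0.003 0.01 [ 191  193  124  133 9545] ((-1.1069145202636719, 1.7020187377929688), (73.45433807373047, 58.873897552490234), 0.3681217432022095) [-0.03801404 -0.02772256  0.00300029] [0.03544494 0.03134219 0.00999969]
[[-30.0, 31.0], [-25.0, 30.8], [-20.0, 30.8], [-15.0, 30.6], [-10.0, 30.1], [-5.0, 29.9], [0.0, 30.1], [5.0, 30.1], [10.0, 31.1], [15.0, 30.8], [20.0, 31.1], [25.0, 31.3]]
0.001 0.026 [  191   183   124   147 12251] ((-0.6278800964355469, 1.8045368194580078), (74.30569458007812, 59.077857971191406), 0.47838109731674194) [-0.03801404 -0.02772256  0.00100274] [0.03633598 0.03148851 0.02596383]
[[-30.0, 31.1], [-25.0, 30.8], [-20.0, 31.2], [-15.0, 30.6], [-10.0, 30.1], [-5.0, 29.9], [0.0, 30.1], [5.0, 30.1], [10.0, 31.1], [15.0, 31.5], [20.0, 31.1], [25.0, 31.3]]
```

```bash
python3 - <<'E'
from h import *
rows([.5145,.043,.10],.015)
E
```

```text
row [0.3535, 0.1132, -0.0003, 0.0001, 0.0001, -0.014] rows needed ~ 3.0
```

Emit:
{"api": "carry_out", "payload": {
  "increments": [
    [[0.12,0.04,0,0,0,-0.005],[0.24,0.077,0,0,0,-0.01],[0.3535,0.113,0,0,0,-0.014],[0.3535,0.113,0,0,0,-0.014],[0.3535,0.113,0,0,0,-0.014]]
  ]
}}

```text
clock: 6.15
tcp_pos: [0.513, 0.0433, 0.0982]
orientation: [-0.001, 0.702, 0.713, -0.001]
wrist_force: [-0.6, -0.4, -1.7]
finger_gap: 0.0581
grip_force: 43.4
```

```bash
python3 - <<'E'
from h import *
rows([.5145,.043,.053],.015)
rows([.5145,.043,.0485],.015)
E
```

```text
row [-0.0005, 0.0033, 0.0904, -0.0005, 0.0, 0.0001] rows needed ~ 0.7
row [-0.0005, 0.0033, 0.0994, -0.0005, 0.0, 0.0001] rows needed ~ 0.8
```

Emit:
{"api": "carry_out", "payload": {
  "increments": [
    [[0,0.0025,0.04,0,0,0],[0,0.0025,0.085,0,0,0],[0,0.0025,0.094,0,0,0],[0,0.0025,0.099,0,0,0],[0,0.0025,0.099,0,0,0]]
  ]
}}

```text
clock: 6.78
tcp_pos: [0.5159, 0.0425, 0.0506]
orientation: [0.0, 0.702, 0.712, 0.0]
wrist_force: [0.1, -0.7, -1.0]
finger_gap: 0.058
grip_force: 43.4
```

Emit:
{"api": "carry_out", "payload": {
  "increments": [
    [[0,-0.001,0.004,0,0,0],[0,-0.001,0.008,0,0,0],[0,-0.001,0.008,0,0,0]]
  ]
}}

```text
clock: 7.15
tcp_pos: [0.5159, 0.0429, 0.0487]
orientation: [0.001, 0.702, 0.712, 0.001]
wrist_force: [-4.4, -1.3, 16.0]
finger_gap: 0.058
grip_force: 45.6
```

Emit:
{"api": "carry_out", "payload": {
  "increments": [
    [[0,0,0,0,0,0],[0,0,0,0,0,0],[0,0,0,0,0,0],[0,0,0,0,0,0]]
  ],
  "jaw": 0
}}

```text
clock: 7.65
tcp_pos: [0.515, 0.043, 0.0459]
orientation: [-0.0, 0.702, 0.712, -0.0]
wrist_force: [0.8, -0.4, -0.3]
finger_gap: 0.0855
grip_force: 0.0
```

Emit:
{"api": "carry_out", "payload": {
  "increments": [
    [[0,0,-0.04,0,0,0],[0,0,-0.14,0,0,0],[-0.15,0,-0.25,0,0,0],[-0.2,-0.04,-0.25,0,0,0],[-0.2,-0.04,-0.25,0,0,0]]
  ]
}}

```text
clock: 8.28
tcp_pos: [0.4969, -0.0603, 0.1729]
orientation: [0.002, 0.704, 0.711, 0.0]
wrist_force: [0.1, 0.0, -0.6]
finger_gap: 0.085
grip_force: 0.0
```

```bash
python3 - <<'E'
from h import *
f,P,W,K=shot("wrist"); print(tool()[:3,3])
cv2.imwrite("pics/w4.png",cv2.resize(f[:260,130:470],None,fx=2.2,fy=2.2))
z=P[...,2]; near=np.hypot(P[...,0]-.516,P[...,1]-.043)<.07
h,e=np.histogram(z[near],bins=np.arange(.015,.062,.002)); print(list(zip(e.round(3).tolist(),h.tolist())))
print(rect(P,(.516,.043),.034,.060,.07),rect(P,(.516,.043),.045,.060,.07))
print(rect(P,(.516,.043),.024,.060,.07))
# plane of the flat interior (palate ~42mm)
m=near&(z>.037)&(z<.046); Q=P[m]; A=np.c_[Q[:,:2]-[.516,.043],np.ones(len(Q))]; 
for _ in range(5):
    s=np.linalg.lstsq(A,Q[:,2],rcond=None)[0]; k=abs(A@s-Q[:,2])<.001; A,Q=A[k],Q[k]
print("plane",s,len(Q))
rows([.591,-.131,.10],.203)
E
```

```text
[ 0.49667096 -0.05874014  0.17181877]
[(0.015, 0), (0.017, 0), (0.019, 299), (0.021, 960), (0.023, 1920), (0.025, 977), (0.027, 26), (0.029, 10), (0.031, 15), (0.033, 13), (0.035, 13), (0.037, 123), (0.039, 1860), (0.041, 2210), (0.043, 824), (0.045, 577), (0.047, 296), (0.049, 539), (0.051, 55), (0.053, 0), (0.055, 0), (0.057, 0), (0.059, 0)]
(array([0.51602832, 0.04129729]), array([60.7, 74. ]), 0.011) (array([0.51227002, 0.04124063]), array([46.4, 66.5]), 0.007)
(array([0.51550549, 0.04115939]), array([83.3, 95.1]), 0.037)
plane [-0.04299948 -0.00077829  0.04183966] 2735
row [-0.1466, 0.1868, 0.144, 0.0002, 0.0001, -0.0305] rows needed ~ 2.2
```

View pics/w4.png

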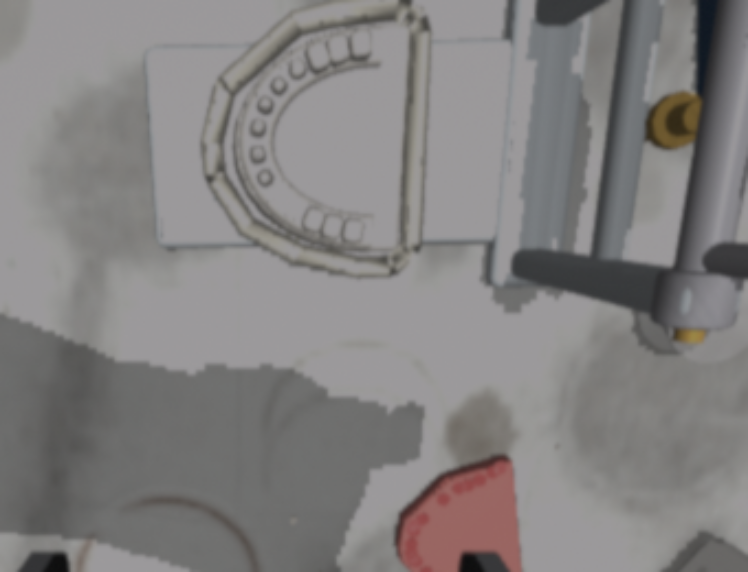

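```bash
python3 - <<'E'
from h import *
def plane(P,c,lo,hi,r=.05,yaw=0):
    z=P[...,2]; m=(np.hypot(P[...,0]-c[0],P[...,1]-c[1])<r)&(z>lo)&(z<hi); Q=P[m]
    A=np.c_[Q[:,:2]-c,np.ones(len(Q))]
    for _ in range(8):
        s=np.linalg.lstsq(A,Q[:,2],rcond=None)[0]; k=abs(A@s-Q[:,2])<.0012; A,Q=A[k],Q[k]
    return s.round(4),len(Q)
f,P,W,K=shot("wrist")
print("now palate",plane(P,[.52,.042],.037,.046,.022))
print("now foot",plane(P,[.47,.042],.008,.014,.03),plane(P,[.52,.042],.008,.014,.08))
print("table",plane(P,[.45,-.05],-.004,.004,.05))
P=np.load("w1P.npy"); print("before w1",plane(P,[.452,-.130],.014,.026,.022), "table",plane(P,[.5,-.07],-.004,.004,.04))
P=np.load("w0P.npy"); print("before w0",plane(P,[.452,-.130],.014,.026,.022))
P=np.load("w0P.npy"); print("upper top",plane(P,[.585,-.268],.022,.034,.03))
E
```

```text
now palate (array([-0.0178,  0.002 ,  0.0413]), 2161)
now foot (array([0.0185, 0.0028, 0.011 ]), 1662) (array([ 0.0027, -0.0007,  0.011 ]), 5271)
table (array([ 0.0001, -0.    , -0.001 ]), 7003)
before w1 (array([-0.0107,  0.0007,  0.0191]), 662) table (array([-0.0003, -0.0002, -0.001 ]), 2350)
before w0 (array([-0.0132,  0.0026,  0.0192]), 947)
upper top (array([ 0.0001, -0.0027,  0.0273]), 1392)
```

```bash
python3 - <<'E'
from h import *
f,P,W,K=shot("wrist"); T=tool(); L=(P-T[:3,3])@T[:3,:3]
m=(abs(L[...,0])<.025)&(abs(L[...,1])<.075)&(L[...,2]<.04)
Q=L[m]; print(len(Q),Q[:,2].max(),np.percentile(Q[:,2],[50,90,99]))
for s in (1,-1):
    q=Q[Q[:,1]*s>0]; i=np.argsort(q[:,2])[-5:]; print(q[i].round(4))
rows([.591,-.131,.06],.203)
E
```

```text
32898 0.007368802882805156 [-0.05088553 -0.02076104  0.00079437]
[[-0.0005  0.0433  0.0061]
 [-0.0024  0.043   0.0065]
 [ 0.002   0.0432  0.0065]
 [ 0.0036  0.043   0.0066]
 [-0.0024  0.0433  0.0074]]
[[-0.002  -0.0426  0.0061]
 [-0.0025 -0.0426  0.0062]
 [-0.0073 -0.0427  0.0066]
 [-0.0018 -0.0427  0.0067]
 [-0.0069 -0.0427  0.0068]]
row [-0.1508, 0.1873, 0.2212, -0.0001, -0.0001, -0.03] rows needed ~ 2.6
```

Emit:
{"api": "carry_out", "payload": {
  "increments": [
    [[-0.075,0.094,0.11,0,0,-0.015],[-0.1508,0.1873,0.221,0,0,-0.03],[-0.1508,0.1873,0.221,0,0,-0.03],[-0.1508,0.1873,0.221,0,0,-0.03],[-0.1508,0.1873,0.221,0,0,-0.03]]
  ]
}}

```text
clock: 9.05
tcp_pos: [0.5906, -0.1297, 0.0602]
orientation: [-0.001, 0.631, 0.776, -0.0]
wrist_force: [-0.3, 0.4, 0.1]
finger_gap: 0.0853
grip_force: 0.0
```

```bash
python3 - <<'E'
from h import *
f,P,W,K=shot("wrist"); 
for zl in (.0045,.006,.0075): print("wax",rect(P,(.591,-.131),zl,.014,.05))
rows([.591,-.131,.016],.203)
E
```

```text
wax (array([ 0.59147168, -0.13104568]), array([58.2, 73.9]), 0.207)
wax (array([ 0.59147168, -0.13104568]), array([58.2, 73.9]), 0.207)
wax (array([ 0.59140778, -0.13100266]), array([57.9, 73.9]), 0.204)
row [-0.0023, -0.0004, 0.0902, -0.0001, -0.0001, 0.0003] rows needed ~ 0.7
```

Emit:
{"api": "carry_out", "payload": {
  "increments": [
    [[-0.002,0,0.05,0,0,0],[-0.002,0,0.09,0,0,0],[-0.002,0,0.09,0,0,0]]
  ]
}}

```text
clock: 9.48
tcp_pos: [0.5903, -0.131, 0.0157]
orientation: [-0.001, 0.631, 0.776, -0.0]
wrist_force: [-0.4, -0.1, 0.3]
finger_gap: 0.0855
grip_force: 0.0
```

Emit:
{"api": "carry_out", "payload": {
  "increments": [
    [[0,0,0,0,0,0],[0,0,0,0,0,0],[0,0,0,0,0,0],[0,0,0,0,0,0],[0,0,0,0,0,0]]
  ],
  "jaw": 1,
  "squeeze": 25
}}

```text
clock: 10.1
tcp_pos: [0.5927, -0.1323, 0.0177]
orientation: [0.001, 0.632, 0.775, 0.001]
wrist_force: [-0.5, 1.1, 6.4]
finger_gap: 0.0566
grip_force: 26.3
```

Emit:
{"api": "carry_out", "payload": {
  "increments": [
    [[0,0,-0.06,0,0,0],[0,0,-0.16,0,0,0],[0,0,-0.26,0,0,0],[0,0,-0.26,0,0,0]]
  ]
}}

```text
clock: 10.6
tcp_pos: [0.5947, -0.1334, 0.1514]
orientation: [0.005, 0.632, 0.775, 0.002]
wrist_force: [0.3, -0.6, -0.0]
finger_gap: 0.0567
grip_force: 27.2
```

```bash
cat >> h.py <<'E'
def held(lo,hi,ymax=.04):
    f,P,W,K=shot("wrist"); T=tool(); L=(P-T[:3,3])@T[:3,:3]
    m=((L[...,2]>lo)&(L[...,2]<hi)&(np.abs(L[...,0])<.06)&(np.abs(L[...,1])<ymax)&(f.max(2)>75)).astype(np.uint8)
    n,l,st,_=cv2.connectedComponentsWithStats(m); i=1+np.argmax(st[1:,4]); Q=L[l==i]
    print("held",st[i,4],cv2.minAreaRect(Q[:,:2].astype(np.float32)*1000),"z",np.percentile(Q[:,2],[2,50,98]).round(4))
    return f
E
python3 - <<'E'
from h import *
f=held(-.002,.022); print(env.get_state()['finger_gap'])
rows([.515,.0425,.15],.015)
E
```

```text
held 12249 ((3.427644729614258, 4.25236701965332), (72.72547912597656, 61.856632232666016), 8.005181312561035) z [0.0047 0.0059 0.0095]
0.05691248727909511
row [0.3751, -0.0824, -0.0044, 0.0008, 0.0004, 0.03] rows needed ~ 3.1
```

```bash
python3 - <<'E'
from h import *
f,P,W,K=shot("wrist"); T=tool(); L=(P-T[:3,3])@T[:3,:3]
hsv=cv2.cvtColor(f,cv2.COLOR_BGR2HSV)
m=((hsv[...,1]>60)&((hsv[...,0]<12)|(hsv[...,0]>168))&(abs(L[...,0])<.06)&(abs(L[...,1])<.05)&(L[...,2]<.03)).astype(np.uint8)
n,l,st,_=cv2.connectedComponentsWithStats(m); i=1+np.argmax(st[1:,4]); Q=L[l==i]
print(cv2.minAreaRect(Q[:,:2].astype(np.float32)*1000),Q.min(0),Q.max(0))
for x in np.arange(-.03,.035,.006):
    q=Q[abs(Q[:,0]-x)<.003]; print(round(x,3),q[:,1].min().round(4),q[:,1].max().round(4))
print(tool()[:3,3])
cv2.imwrite("pics/w5.png",f[100:384,100:420])
E
```

```text
((0.9652328491210938, 1.1572208404541016), (73.2699203491211, 57.53001403808594), 0.6743158102035522) [-0.03591821 -0.02760557  0.00302787] [0.03735575 0.03002815 0.01435593]
-0.03 -0.0049 0.0293
-0.024 -0.0157 0.0296
-0.018 -0.0223 0.0295
-0.012 -0.0274 0.0296
-0.006 -0.0276 0.0296
-0.0 -0.0276 0.0298
0.006 -0.0275 0.0298
0.012 -0.0255 0.03
0.018 -0.0238 0.0297
0.024 -0.017 0.0297
0.03 -0.0088 0.03
[ 0.5919091  -0.13240399  0.14657056]
```

View pics/w5.png

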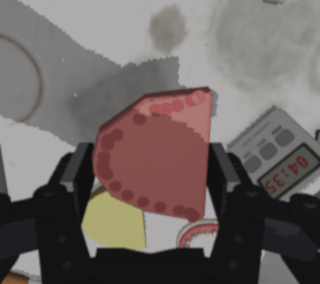

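```bash
python3 - <<'E'
from h import *
rows([.515,-.132,.15])
rows([.515,.0408,.15],.011)
rows([.515,.0408,.09],.011)
E
```

```text
row [0.0318, -0.1505, -0.0071, 0.0, 0.0, 0.0] rows needed ~ 1.2
row [0.3703, -0.0807, -0.0074, 0.0003, 0.0002, 0.0306] rows needed ~ 3.0
row [0.3705, -0.0809, 0.1126, 0.0003, 0.0002, 0.0306] rows needed ~ 3.2
```

Emit:
{"api": "carry_out", "payload": {
  "increments": [
    [[0.03,-0.12,-0.007,0,0,0],[0.1,-0.13,-0.007,0,0,0.01],[0.22,-0.11,-0.007,0,0,0.02],[0.34,-0.085,-0.007,0,0,0.0306],[0.37,-0.081,-0.007,0,0,0.0306]]
  ]
}}

```text
clock: 11.32
tcp_pos: [0.5127, 0.0437, 0.1475]
orientation: [-0.001, 0.702, 0.712, -0.001]
wrist_force: [0.5, 0.1, -1.1]
finger_gap: 0.057
grip_force: 27.2
```

Emit:
{"api": "carry_out", "payload": {
  "increments": [
    [[0,0,0.04,0,0,0],[0,0,0.1,0,0,0],[0,0,0.12,0,0,0],[0,0,0.12,0,0,0]]
  ]
}}

```text
clock: 11.82
tcp_pos: [0.5135, 0.0403, 0.088]
orientation: [-0.001, 0.703, 0.711, -0.001]
wrist_force: [-0.4, -0.2, -0.0]
finger_gap: 0.0565
grip_force: 27.2
```

```bash
python3 - <<'E'
from h import *
print(tool()[:3,3]); rows([.515,.0408,.073],.011)
E
```

```text
[0.51354509 0.04034286 0.08804115]
row [0.0009, 0.003, 0.0301, -0.0005, 0.0, -0.0001] rows needed ~ 0.2
```

Emit:
{"api": "carry_out", "payload": {
  "increments": [
    [[0.001,0.003,0.02,0,0,0],[0.001,0.003,0.03,0,0,0],[0.001,0.003,0.032,0,0,0],[0.001,0.003,0.032,0,0,0]]
  ]
}}

```text
clock: 12.32
tcp_pos: [0.5161, 0.0413, 0.0733]
orientation: [0.0, 0.703, 0.711, 0.0]
wrist_force: [0.4, 0.1, -1.4]
finger_gap: 0.0571
grip_force: 27.2
```

Emit:
{"api": "carry_out", "payload": {
  "increments": [
    [[0,0,0.004,0,0,0],[0,0,0.006,0,0,0],[0,0,0.006,0,0,0]]
  ]
}}

```text
clock: 12.7
tcp_pos: [0.516, 0.0413, 0.0702]
orientation: [0.0, 0.703, 0.711, -0.0]
wrist_force: [-0.1, 0.1, 0.7]
finger_gap: 0.0568
grip_force: 27.3
```

Emit:
{"api": "carry_out", "payload": {
  "increments": [
    [[0,0,0.002,0,0,0],[0,0,0.002,0,0,0]]
  ]
}}

```text
clock: 12.95
tcp_pos: [0.5159, 0.0413, 0.0701]
orientation: [0.0, 0.703, 0.711, 0.0]
wrist_force: [-3.3, -0.8, 8.4]
finger_gap: 0.0568
grip_force: 27.8
```

Emit:
{"api": "carry_out", "payload": {
  "increments": [
    [[0,0,0,0,0,0],[0,0,0,0,0,0],[0,0,0,0,0,0],[0,0,0,0,0,0]]
  ],
  "jaw": 0
}}

```text
clock: 13.45
tcp_pos: [0.516, 0.0413, 0.069]
orientation: [-0.0, 0.703, 0.711, -0.0]
wrist_force: [0.5, -0.5, -0.2]
finger_gap: 0.0853
grip_force: 0.0
```

Emit:
{"api": "carry_out", "payload": {
  "increments": [
    [[0,0,-0.05,0,0,0],[0,0,-0.15,0,0,0],[-0.12,0,-0.22,0,0,0],[-0.2,-0.03,-0.22,0,0,0],[-0.2,-0.03,-0.22,0,0,0]]
  ]
}}

```text
clock: 14.08
tcp_pos: [0.502, -0.0615, 0.1799]
orientation: [0.001, 0.705, 0.709, 0.0]
wrist_force: [0.2, 0.5, -0.8]
finger_gap: 0.0854
grip_force: 0.0
```

```bash
cat >> h.py <<'E'
def plane(P,c,lo,hi,r=.05):
    z=P[...,2]; m=(np.hypot(P[...,0]-c[0],P[...,1]-c[1])<r)&(z>lo)&(z<hi); Q=P[m]
    A=np.c_[Q[:,:2]-c,np.ones(len(Q))]
    for _ in range(8):
        s=np.linalg.lstsq(A,Q[:,2],rcond=None)[0]; k=abs(A@s-Q[:,2])<.0012; A,Q=A[k],Q[k]
    return s.round(4),len(Q)
E
python3 - <<'E'
from h import *
f,P,W,K=shot("wrist"); print(tool()[:3,3])
print("wax",rect(P,(.516,.042),.054,.070,.06),plane(P,[.516,.042],.055,.07,.03))
print("rim",rect(P,(.516,.042),.0235,.07,.07)); print("cast",rect(P,(.516,.042),.030,.07,.07))
rows([.585,-.16,.2],.277)
cv2.imwrite("pics/w6.png",cv2.resize(f[:260,130:470],None,fx=1.5,fy=1.5))
E
```

```text
[ 0.5019684  -0.06007414  0.17935628]
wax (array([0.51623346, 0.04290755]), array([58.2, 73.2]), 0.01) (array([-0.0083, -0.0001,  0.0615]), 4857)
rim (array([0.51546649, 0.04148372]), array([84.8, 96.4]), 0.009)
cast (array([0.51544476, 0.04164661]), array([59.9, 75.3]), 0.019)
row [-0.2012, 0.1645, -0.0412, 0.0001, 0.0, -0.0428] rows needed ~ 2.1
```

View pics/w6.png

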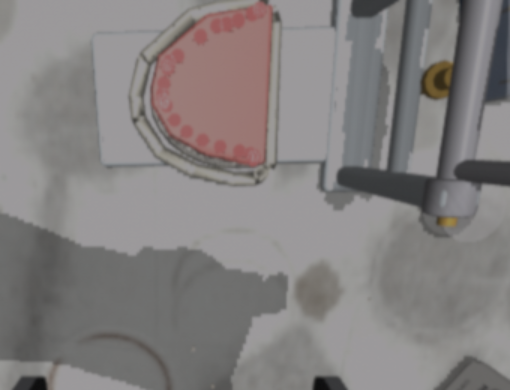

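```bash
python3 - <<'E'
from h import *
rows([.584,-.269,.10],.277)
E
```

```text
row [-0.4192, 0.1606, 0.1588, 0.0001, 0.0, -0.0428] rows needed ~ 3.8
```

Emit:
{"api": "carry_out", "payload": {
  "increments": [
    [[-0.14,0.05,0.05,0,0,-0.014],[-0.28,0.107,0.106,0,0,-0.028],[-0.419,0.1606,0.1588,0,0,-0.0428],[-0.419,0.1606,0.1588,0,0,-0.0428],[-0.419,0.1606,0.1588,0,0,-0.0428]]
  ]
}}

```text
clock: 14.75
tcp_pos: [0.5849, -0.269, 0.0965]
orientation: [-0.002, 0.602, 0.798, -0.0]
wrist_force: [0.0, 0.7, -1.3]
finger_gap: 0.0854
grip_force: 0.0
```

```bash
python3 - <<'E'
from h import *
f,P,W,K=shot("wrist"); 
for zl in (.008,.015,.024): print("up",rect(P,(.584,-.269),zl,.034,.055))
rows([.584,-.269,.026],.277)
E
```

```text
up (array([ 0.58337518, -0.26962173]), array([63. , 76.6]), 0.276)
up (array([ 0.58337518, -0.26962173]), array([63. , 76.6]), 0.276)
up (array([ 0.58337518, -0.26962173]), array([63. , 76.6]), 0.276)
row [-0.0036, -0.0017, 0.143, -0.0003, -0.0004, 0.0003] rows needed ~ 1.1
```

Emit:
{"api": "carry_out", "payload": {
  "increments": [
    [[-0.001,-0.003,0.07,0,0,0],[-0.002,-0.003,0.143,0,0,0],[-0.002,-0.003,0.143,0,0,0],[-0.002,-0.003,0.143,0,0,0]]
  ]
}}

```text
clock: 15.3
tcp_pos: [0.5843, -0.2679, 0.0298]
orientation: [0.001, 0.601, 0.799, 0.0]
wrist_force: [-0.2, -0.2, 0.9]
finger_gap: 0.0858
grip_force: 0.0
```

Emit:
{"api": "carry_out", "payload": {
  "increments": [
    [[0,0,0,0,0,0],[0,0,0,0,0,0],[0,0,0,0,0,0],[0,0,0,0,0,0],[0,0,0,0,0,0]]
  ],
  "jaw": 1,
  "squeeze": 45
}}

```text
clock: 15.92
tcp_pos: [0.5848, -0.2692, 0.0309]
orientation: [0.002, 0.601, 0.799, 0.0]
wrist_force: [-0.5, 1.4, 6.8]
finger_gap: 0.0604
grip_force: 47.8
```

Emit:
{"api": "carry_out", "payload": {
  "increments": [
    [[0,0,-0.02,0,0,0],[0,0,-0.12,0,0,0],[0,0,-0.24,0,0,0],[0,0,-0.26,0,0,0],[0,0,-0.26,0,0,0]]
  ]
}}

```text
clock: 16.55
tcp_pos: [0.5839, -0.2691, 0.1594]
orientation: [0.001, 0.602, 0.799, 0.0]
wrist_force: [-0.9, -0.3, -3.0]
finger_gap: 0.0599
grip_force: 50.0
```

```bash
python3 - <<'E'
from h import *
f,P,W,K=shot("wrist"); T=tool(); L=(P-T[:3,3])@T[:3,:3]; print(T[:3,3])
hsv=cv2.cvtColor(f,cv2.COLOR_BGR2HSV)
m=((hsv[...,1]>60)&(hsv[...,0]>20)&(hsv[...,0]<40)&(abs(L[...,0])<.06)&(abs(L[...,1])<.05)&(L[...,2]<.03)).astype(np.uint8)
n,l,st,_=cv2.connectedComponentsWithStats(m); i=1+np.argmax(st[1:,4]); Q=L[l==i]
print(st[i,4],cv2.minAreaRect(Q[:,:2].astype(np.float32)*1000),Q.min(0),Q.max(0),np.median(Q[:,2]))
q=Q[Q[:,2]<.004]; print(np.linalg.lstsq(np.c_[q[:,:2],np.ones(len(q))],q[:,2],rcond=None)[0])
rows([.515,-.2,.15]); rows([.5148,.0412,.15],.011)
E
```

```text
[ 0.58303105 -0.26856957  0.15760053]
2131 ((22.803735733032227, 16.976905822753906), (29.452207565307617, 27.151756286621094), 88.9748306274414) [0.00947607 0.00204914 0.00023854] [0.03653168 0.03162636 0.00426566] 0.0019138789075408785
[-0.00933439  0.00078979  0.00216509]
row [0.1694, -0.0929, 0.0154, 0.0, 0.0, 0.0] rows needed ~ 1.6
row [0.6331, 0.04, 0.0156, -0.0001, -0.0001, 0.0428] rows needed ~ 5.1
```

```bash
python3 - <<'E'
from h import *
f,P,W,K=shot("wrist"); T=tool(); L=(P-T[:3,3])@T[:3,:3]
m=((abs(L[...,2]-.0022)<.0025)&(abs(L[...,0])<.05)&(abs(L[...,1])<.034)).astype(np.uint8)
m=cv2.morphologyEx(m,cv2.MORPH_OPEN,np.ones((5,5)))
n,l,st,_=cv2.connectedComponentsWithStats(m); i=1+np.argmax(st[1:,4]); Q=L[l==i]
print(st[i],cv2.minAreaRect(Q[:,:2].astype(np.float32)*1000))
for x in np.arange(-.036,.037,.006):
    q=Q[abs(Q[:,0]-x)<.003]; print(round(x,3),q[:,1].min().round(4),q[:,1].max().round(4)) if len(q) else 0
E
```

```text
[  185   193   135   139 14943] ((-0.39235687255859375, 0.6327247619628906), (76.87992095947266, 61.75346374511719), 0.6616119742393494)
-0.036 -0.0046 0.031
-0.03 -0.0159 0.0311
-0.024 -0.0226 0.0313
-0.018 -0.0275 0.0312
-0.012 -0.03 0.0308
-0.006 -0.03 0.0304
-0.0 -0.0301 0.0307
0.006 -0.0301 0.0306
0.012 -0.0301 0.0316
0.018 -0.0263 0.0316
0.024 -0.0215 0.0315
0.03 -0.0158 0.0316
0.036 -0.0022 0.0315
```

Emit:
{"api": "carry_out", "payload": {
  "increments": [
    [[0.06,-0.08,0,0,0,0.005],[0.17,-0.093,0,0,0,0.015],[0.29,-0.06,0,0,0,0.025],[0.41,-0.025,0,0,0,0.035],[0.53,0.01,0,0,0,0.0428]]
  ]
}}

```text
clock: 17.27
tcp_pos: [0.5134, -0.0109, 0.1561]
orientation: [-0.002, 0.704, 0.71, -0.001]
wrist_force: [0.6, 0.4, -1.8]
finger_gap: 0.0603
grip_force: 50.1
```

```bash
python3 - <<'E'
from h import *
print(tool()[:3,3]); rows([.5153,.0425,.15],.011); rows([.5153,.0425,.105],.011)
E
```

```text
[ 0.51339635 -0.01087788  0.15614221]
row [0.1067, 0.0047, 0.0123, -0.0006, -0.0001, -0.0004] rows needed ~ 0.9
row [0.1066, 0.0051, 0.1023, -0.0006, -0.0001, -0.0004] rows needed ~ 1.2
```

Emit:
{"api": "carry_out", "payload": {
  "increments": [
    [[0.07,0.003,0.01,0,0,0],[0.1066,0.004,0.02,0,0,0],[0.1066,0.004,0.07,0,0,0],[0.1066,0.004,0.1,0,0,0],[0.1066,0.004,0.1,0,0,0]]
  ]
}}

```text
clock: 17.9
tcp_pos: [0.515, 0.04, 0.1062]
orientation: [-0.002, 0.704, 0.711, -0.002]
wrist_force: [-0.4, -0.6, -1.8]
finger_gap: 0.0603
grip_force: 50.1
```

Emit:
{"api": "carry_out", "payload": {
  "increments": [
    [[0,0,0,0,0,0],[0,0,0,0,0,0]]
  ]
}}

```text
clock: 18.15
tcp_pos: [0.5173, 0.0401, 0.109]
orientation: [0.001, 0.703, 0.711, 0.0]
wrist_force: [-0.5, -0.1, -3.1]
finger_gap: 0.0604
grip_force: 50.1
```

```bash
python3 - <<'E'
from h import *
print(tool()[:3,3]); rows([.5153,.0425,.096],.011)
E
```

```text
[0.51726406 0.0400984  0.10901042]
row [0.0048, -0.0039, 0.026, 0.0002, 0.0, -0.0001] rows needed ~ 0.2
```

Emit:
{"api": "carry_out", "payload": {
  "increments": [
    [[0.004,-0.002,0.013,0,0,0],[0.004,-0.002,0.026,0,0,0],[0.004,-0.002,0.026,0,0,0],[0.004,-0.002,0.026,0,0,0]]
  ]
}}

```text
clock: 18.65
tcp_pos: [0.5155, 0.0426, 0.0951]
orientation: [-0.0, 0.703, 0.711, -0.0]
wrist_force: [0.1, 0.5, -1.6]
finger_gap: 0.0599
grip_force: 50.1
```

Emit:
{"api": "carry_out", "payload": {
  "increments": [
    [[0,0,0.003,0,0,0],[0,0,0.004,0,0,0],[0,0,0.004,0,0,0]]
  ]
}}

```text
clock: 19.02
tcp_pos: [0.5156, 0.0426, 0.0935]
orientation: [0.0, 0.703, 0.711, 0.0]
wrist_force: [-0.6, 0.6, 0.8]
finger_gap: 0.0603
grip_force: 50.3
```

Emit:
{"api": "carry_out", "payload": {
  "increments": [
    [[0,0,0.0015,0,0,0],[0,0,0.0015,0,0,0]]
  ]
}}

```text
clock: 19.27
tcp_pos: [0.5156, 0.0426, 0.0934]
orientation: [0.0, 0.703, 0.711, 0.0]
wrist_force: [-2.0, 0.6, 5.8]
finger_gap: 0.0603
grip_force: 50.8
```

Emit:
{"api": "carry_out", "payload": {
  "increments": [
    [[0,0,0,0,0,0],[0,0,0,0,0,0],[0,0,0,0,0,0],[0,0,0,0,0,0]]
  ],
  "jaw": 0
}}

```text
clock: 19.77
tcp_pos: [0.5155, 0.0425, 0.0924]
orientation: [-0.0, 0.703, 0.711, -0.0]
wrist_force: [-0.5, 0.0, -1.2]
finger_gap: 0.0853
grip_force: 0.0
```

Emit:
{"api": "carry_out", "payload": {
  "increments": [
    [[0,0,-0.05,0,0,0],[0,0,-0.15,0,0,0],[-0.12,0,-0.24,0,0,0],[-0.2,-0.03,-0.24,0,0,0],[-0.2,-0.03,-0.24,0,0,0]]
  ]
}}

```text
clock: 20.4
tcp_pos: [0.5017, -0.0606, 0.2136]
orientation: [0.001, 0.705, 0.709, 0.0]
wrist_force: [-0.8, 0.2, 0.1]
finger_gap: 0.0853
grip_force: 0.0
```

```bash
python3 - <<'E'
from h import *
f,P,W,K=shot("wrist"); print(tool()[:3,3])
print("up",rect(P,(.516,.042),.084,.10,.06),plane(P,[.516,.042],.085,.096,.03))
print("rim",rect(P,(.516,.042),.0235,.1,.07)); print("stack",rect(P,(.516,.042),.030,.1,.07))
cv2.imwrite("pics/w7.png",cv2.resize(f[:260,130:470],None,fx=1.5,fy=1.5))
# upper arm geometry
z=P[...,2]; m=(z>.14)&(P[...,0]>.55)&(P[...,0]<.75)&(P[...,1]>-.03)&(P[...,1]<.13); Q=P[m]; print("arm",len(Q),Q.min(0),Q.max(0))
print([(d['score'],d['position']) for d in env.find_in('wrist','front_rod')])
f,P,W,K=shot("top"); z=P[...,2]; m=(z>.14)&(z<.4)&(P[...,0]>.5)&(P[...,0]<.75)&(P[...,1]>-.03)&(P[...,1]<.13); Q=P[m]; print("arm top",len(Q),Q.min(0),Q.max(0)); t=Q[Q[:,2]>.25]; print(t.mean(0),t.min(0),t.max(0),len(t))
E
```

```text
[ 0.50158789 -0.05907361  0.21292969]
up (array([0.51578931, 0.04282749]), array([62.7, 76.3]), 0.005) (array([-0.0098, -0.0034,  0.0897]), 4977)
rim (array([0.51229547, 0.0348115 ]), array([76.7, 87.8]), 0.099)
stack (array([0.51578931, 0.04282749]), array([62.7, 76.3]), 0.005)
arm 1801 [0.60409537 0.00471299 0.14001012] [0.61668459 0.0501203  0.20474315]
[(0.95, [0.6044, 0.0192, 0.13])]
arm top 660 [ 0.50152405 -0.0299478   0.14315132] [0.74989396 0.12993053 0.36933444]
[0.71721329 0.04772727 0.35068128] [ 0.50152405 -0.0299478   0.25228556] [0.74989396 0.12993053 0.36933444] 558
```

View pics/w7.png

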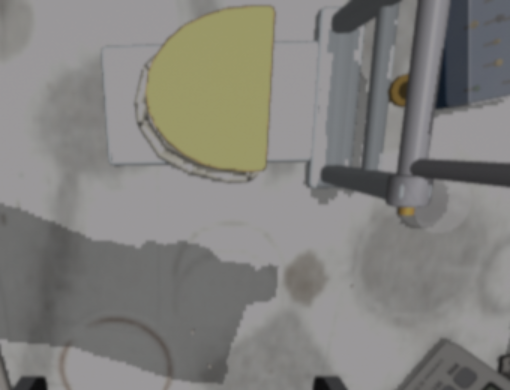

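```bash
python3 - <<'E'
from h import *
f,P,W,K=shot("top"); z=P[...,2]
m=(z>.17)&(z<.30)&(P[...,0]>.57)&(P[...,0]<.70)&(P[...,1]>-.03)&(P[...,1]<.13); Q=P[m]; print(len(Q)); print(Q[np.argsort(-Q[:,2])][:12].round(4))
m=(z>.30)&(P[...,0]>.55)&(P[...,1]>-.2)&(P[...,1]<.3); Q=P[m]; print("shelf",Q[:,0].min(),np.percentile(Q[:,0],[1,10]),np.percentile(Q[:,2],[5,50,95]))
q=Q[Q[:,0]<.72]; print(q[:5].round(3),len(q))
rows([.50,-.09,.33],0)
E
```

```text
144
[[0.6204 0.0264 0.2813]
 [0.6206 0.0335 0.2808]
 [0.6177 0.0587 0.2798]
 [0.6212 0.0296 0.2767]
 [0.6183 0.0657 0.2765]
 [0.6185 0.0729 0.2765]
 [0.6183 0.0621 0.2765]
 [0.6212 0.0223 0.2759]
 [0.6216 0.0403 0.2758]
 [0.622  0.0474 0.2741]
 [0.6224 0.0654 0.274 ]
 [0.6223 0.0546 0.2735]]
shelf 0.5507765266472031 [0.71730606 0.72159203] [0.36018547 0.98548146 1.00094377]
[[ 0.72  -0.177  1.001]
 [ 0.72  -0.187  1.   ]
 [ 0.719 -0.194  1.001]
 [ 0.72  -0.196  1.   ]
 [ 0.719 -0.199  1.001]] 2329
row [-0.066, -0.0038, -0.236, -0.0001, -0.0001, 0.0019] rows needed ~ 2.0
```

```bash
python3 - <<'E'
from h import *
f,P,W,K=shot("top"); z=P[...,2]
m=(z>.28)&(z<.7)&(P[...,0]>.62)&(P[...,1]>-.2)&(P[...,1]<.3); Q=P[m]; print(len(Q),Q[:,0].min(),np.percentile(Q[:,0],[1,5,50]),Q[Q[:,0]<.70].round(3)[:10])
f,P,W,K=shot("scene"); z=P[...,2]
m=(z>.28)&(z<.7)&(P[...,0]>.6)&(P[...,1]>-.2)&(P[...,1]<.3); Q=P[m]; print(len(Q),np.percentile(Q[:,0],[0,1,5,50]),np.percentile(Q[:,2],[0,1,5,50]))
rows([.50,-.059,.335],.011);rows([.619,.044,.335],.011)
E
```

```text
13048 0.7155666835538901 [0.71705565 0.71869011 0.7745823 ] []
10911 [0.71768938 0.72074632 0.72374344 0.82905715] [0.34029688 0.34888295 0.36236395 0.57641288]
row [-0.0047, -0.0033, -0.246, -0.0001, -0.0001, 0.0002] rows needed ~ 2.0
row [0.1983, 0.2372, -0.2462, -0.0001, -0.0001, 0.0002] rows needed ~ 3.2
```

Emit:
{"api": "carry_out", "payload": {
  "increments": [
    [[0,0,-0.1,0,0,0],[0.03,0.03,-0.196,0,0,0],[0.1,0.12,-0.196,0,0,0],[0.19,0.2,-0.196,0,0,0],[0.2,0.236,-0.196,0,0,0]]
  ]
}}

```text
clock: 21.32
tcp_pos: [0.6199, 0.0479, 0.3094]
orientation: [-0.0, 0.701, 0.713, -0.0]
wrist_force: [-0.2, -0.6, -0.2]
finger_gap: 0.0856
grip_force: 0.0
```

```bash
python3 - <<'E'
from h import *
print(env.get_state()['joint_pos'].round(2), env.get_state()['wrist_force'])
f,P,W,K=shot("wrist"); T=tool(); print(T[:3,3])
m=(P[...,2]>.25)&(P[...,2]<.285)&(abs(P[...,0]-.62)<.035)&(abs(P[...,1]-.044)<.06); Q=P[m]; print(len(Q),Q.min(0) if len(Q) else 0,Q.max(0) if len(Q) else 0, Q.mean(0))
rows([.620,.044,.268],.011)
cv2.imwrite("pics/w8.png",f)
E
```

```text
[-0.05  0.4   0.32  1.49  0.    1.5 ] [-0.23035796 -0.57855155 -0.231589  ]
[0.62121487 0.04723392 0.30869724]
1591 [0.61776461 0.0085601  0.25007045] [0.62940133 0.08550468 0.27309299] [0.62426528 0.05286801 0.2684677 ]
row [-0.0065, -0.0025, 0.0814, -0.0, -0.0001, 0.0008] rows needed ~ 0.7
```

View pics/w8.png

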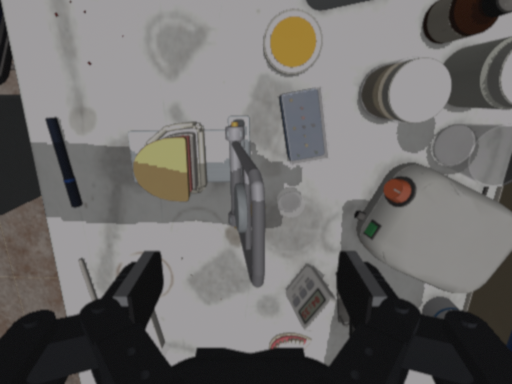

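Emit:
{"api": "carry_out", "payload": {
  "increments": [
    [[-0.004,0,0.04,0,0,0],[-0.004,0.002,0.081,0,0,0],[-0.004,0.002,0.081,0,0,0],[-0.004,0.002,0.081,0,0,0]]
  ]
}}

```text
clock: 21.88
tcp_pos: [0.6194, 0.042, 0.2706]
orientation: [0.0, 0.703, 0.711, 0.0]
wrist_force: [0.6, 0.2, 0.5]
finger_gap: 0.085
grip_force: 0.0
```

Emit:
{"api": "carry_out", "payload": {
  "increments": [
    [[0,0,0,0,0,0],[0,0,0,0,0,0],[0,0,0,0,0,0],[0,0,0,0,0,0],[0,0,0,0,0,0]]
  ],
  "jaw": 1,
  "squeeze": 22
}}

```text
clock: 22.5
tcp_pos: [0.6197, 0.0416, 0.2701]
orientation: [0.0, 0.703, 0.711, 0.0]
wrist_force: [-0.3, 0.7, 1.0]
finger_gap: 0.0069
grip_force: 21.4
```

Emit:
{"api": "carry_out", "payload": {
  "increments": [
    [[0,0,0,0,0,0],[0,0,0,0,0,0]]
  ]
}}

```text
clock: 22.75
tcp_pos: [0.6197, 0.0417, 0.2702]
orientation: [0.0, 0.703, 0.711, 0.0]
wrist_force: [-0.8, -1.1, 0.9]
finger_gap: 0.007
grip_force: 21.4
```

```bash
python3 -c "
import numpy as np
t0=1.669
for t in ([1.52,1.37,1.22,1.07,.92],[.77,.62,.47,.32,.17],[.06,0]):
    print([[round(-.145*(np.cos(a)-np.cos(t0))/.5,4),round(-.145*(np.sin(a)-np.sin(t0))/.5,4)] for a in t]); t0=t[-1]
"
```

```text
[[np.float64(-0.0432), np.float64(-0.001)], [np.float64(-0.0863), np.float64(0.0044)], [np.float64(-0.1281), np.float64(0.0163)], [np.float64(-0.1677), np.float64(0.0342)], [np.float64(-0.2041), np.float64(0.0579)]]
[[np.float64(-0.0325), np.float64(0.0288)], [np.float64(-0.0603), np.float64(0.0622)], [np.float64(-0.0829), np.float64(0.0994)], [np.float64(-0.0996), np.float64(0.1395)], [np.float64(-0.1101), np.float64(0.1817)]]
[[np.float64(-0.0037), np.float64(0.0317)], [np.float64(-0.0042), np.float64(0.0491)]]
```

Emit:
{"api": "carry_out", "payload": {
  "increments": [
    [[0,-0.0432,-0.001,0,0,0],[0,-0.0863,0.0044,0,0,0],[0,-0.1281,0.0163,0,0,0],[0,-0.1677,0.0342,0,0,0],[0,-0.2041,0.0579,0,0,0]]
  ]
}}

```text
clock: 23.38
tcp_pos: [0.5172, 0.0393, 0.2413]
orientation: [0.002, 0.704, 0.711, -0.001]
wrist_force: [0.6, -5.8, -0.9]
finger_gap: 0.007
grip_force: 21.6
```

Emit:
{"api": "carry_out", "payload": {
  "increments": [
    [[0,-0.0325,0.0288,0,0,0],[0,-0.0603,0.0622,0,0,0],[0,-0.0829,0.0994,0,0,0],[0,-0.0996,0.1395,0,0,0],[0,-0.1101,0.1817,0,0,0]]
  ]
}}

```text
clock: 24.0
tcp_pos: [0.4622, 0.0386, 0.1498]
orientation: [0.001, 0.704, 0.711, -0.001]
wrist_force: [3.8, -4.5, -0.2]
finger_gap: 0.0069
grip_force: 22.1
```

Emit:
{"api": "carry_out", "payload": {
  "increments": [
    [[0,-0.0037,0.0317,0,0,0],[0,-0.0042,0.0481,0,0,0],[0,-0.0042,0.0481,0,0,0]]
  ]
}}

```text
clock: 24.38
tcp_pos: [0.4603, 0.0388, 0.1261]
orientation: [0.001, 0.703, 0.711, -0.001]
wrist_force: [-0.2, -5.9, -0.4]
finger_gap: 0.007
grip_force: 22.2
```

Emit:
{"api": "carry_out", "payload": {
  "increments": [
    [[0,0,0.003,0,0,0],[0,0,0.003,0,0,0]]
  ]
}}

```text
clock: 24.62
tcp_pos: [0.4603, 0.0388, 0.1256]
orientation: [0.001, 0.703, 0.711, -0.001]
wrist_force: [-3.4, -5.3, 8.9]
finger_gap: 0.007
grip_force: 23.0
```

Emit:
{"api": "carry_out", "payload": {
  "increments": [
    [[0,0,0,0,0,0],[0,0,0,0,0,0],[0,0,0,0,0,0]]
  ],
  "jaw": 0.75
}}

```text
clock: 25.0
tcp_pos: [0.4602, 0.0401, 0.1244]
orientation: [-0.0, 0.703, 0.711, -0.0]
wrist_force: [0.0, 0.8, 0.6]
finger_gap: 0.0218
grip_force: 0.0
```

Emit:
{"api": "carry_out", "payload": {
  "increments": [
    [[0,0,-0.05,0,0,0],[0,0,-0.12,0,0,0],[0,0,-0.24,0,0,0],[-0.1,0,-0.28,0,0,0],[-0.2,0,-0.28,0,0,0]]
  ]
}}

```text
clock: 25.62
tcp_pos: [0.4628, -0.0609, 0.267]
orientation: [0.002, 0.702, 0.712, 0.001]
wrist_force: [0.7, 0.6, -0.4]
finger_gap: 0.0215
grip_force: 0.0
```

```bash
python3 - <<'E'
from h import *
f,P,W,K=shot("wrist"); T=tool(); print(T[:3,3])
z=P[...,2]; m=(z>.112)&(z<.14)&(P[...,0]>.44)&(P[...,0]<.48)&(abs(P[...,1]-.043)<.05); Q=P[m]; print("rod",len(Q),np.median(Q,0),Q.max(0))
print("up",plane(P,[.50,.042],.084,.096,.03),rect(P,(.516,.042),.03,.096,.06))
cv2.imwrite("pics/w9.png",cv2.resize(f[:280,100:440],None,fx=1.6,fy=1.6))
b=env.find_in("top","mix_bowl"); 
rows([.504,-.392,.2],np.pi/2-.09)
f,P,W,K=shot("top"); z=P[...,2]; m=(z>.03)&(z<.09)&(np.hypot(P[...,0]-.461,P[...,1]-.405)<.11); Q=P[m]; print("bowl",np.percentile(Q[:,:2],[0.5,99.5],axis=0))
E
```

```text
[ 0.46269789 -0.06609098  0.26571678]
rod 1323 [0.46274861 0.0456337  0.12724671] [0.47994008 0.08060057 0.13002372]
up (array([ 0.0028, -0.0018,  0.0899]), 1131) (array([0.49982394, 0.04058666]), array([30.1, 68.2]), 0.084)
row [-0.6572, 0.0796, 0.1312, -0.0, 0.0004, -0.2347] rows needed ~ 7.9
bowl [[0.39207557 0.33285832]
 [0.52660644 0.46739373]]
```

View pics/w9.png

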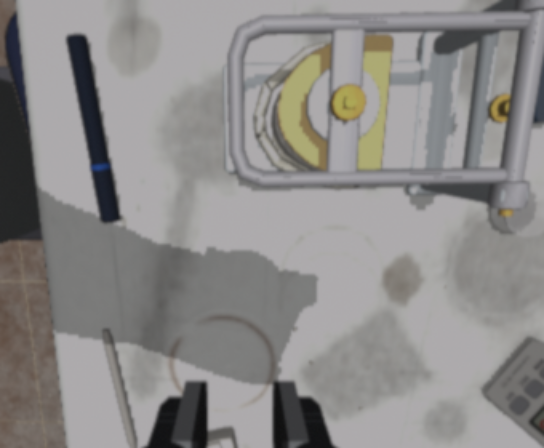

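Emit:
{"api": "carry_out", "payload": {
  "increments": [
    [[-0.11,0.01,0,0,0,-0.028],[-0.22,0.02,0,0,0,-0.056],[-0.33,0.03,0.02,0,0,-0.084],[-0.44,0.05,0.05,0,0,-0.112],[-0.55,0.06,0.07,0,0,-0.14]]
  ],
  "jaw": 0
}}

```text
clock: 26.4
tcp_pos: [0.4951, -0.3348, 0.2284]
orientation: [-0.001, 0.33, 0.944, 0.001]
wrist_force: [0.6, 0.6, 0.9]
finger_gap: 0.0852
grip_force: 0.0
```

```bash
python3 - <<'E'
from h import *
rows([.502,-.392,.15],np.pi/2-.09)
E
```

```text
row [-0.0824, -0.0811, 0.1566, 0.0002, -0.0002, -0.0928] rows needed ~ 3.1
```

Emit:
{"api": "carry_out", "payload": {
  "increments": [
    [[-0.03,-0.03,0.05,0,0,-0.028],[-0.06,-0.06,0.1,0,0,-0.056],[-0.0824,-0.081,0.1566,0,0,-0.084],[-0.0824,-0.081,0.1566,0,0,-0.0928],[-0.0824,-0.081,0.1566,0,0,-0.0928]]
  ]
}}

```text
clock: 27.02
tcp_pos: [0.5013, -0.3907, 0.1502]
orientation: [-0.001, 0.048, 0.999, 0.001]
wrist_force: [0.6, -0.2, -0.5]
finger_gap: 0.0854
grip_force: 0.0
```

```bash
python3 - <<'E'
from h import *
f,P,W,K=shot("wrist"); z=P[...,2]
m=((z>.003)&(z<.03)&(abs(P[...,1]+.392)<.03)&(abs(P[...,0]-.50)<.12)); Q=P[m]
print("spat",len(Q),cv2.minAreaRect(Q[:,:2].astype(np.float32)*1000),Q.min(0),Q.max(0),[round(float(np.median(Q[abs(Q[:,0]-x)<.006,1])),4) for x in (.42,.45,.48,.51,.54,.57)],[round(float(np.percentile(Q[abs(Q[:,0]-x)<.006,2],95)),4) for x in (.42,.45,.48,.51,.54,.57)])
rows([.502,-.392,.020],np.pi/2-.09)
E
```

```text
spat 3355 ((502.875, -392.4674377441406), (21.500078201293945, 196.10276794433594), 85.05291748046875) [ 0.40426181 -0.41042636  0.00343568] [ 0.6006926  -0.37847265  0.01587535] [-0.3858, -0.388, -0.3907, -0.3932, -0.3957, -0.3981] [0.0145, 0.0142, 0.0144, 0.0085, 0.0084, 0.0084]
row [-0.0012, -0.0023, 0.2618, 0.0001, -0.0001, -0.0011] rows needed ~ 2.1
```

Emit:
{"api": "carry_out", "payload": {
  "increments": [
    [[-0.001,-0.002,0.1,0,0,0],[-0.001,-0.002,0.2,0,0,0],[-0.001,-0.002,0.255,0,0,0],[-0.001,-0.002,0.255,0,0,0],[-0.001,-0.002,0.255,0,0,0]]
  ]
}}

```text
clock: 27.7
tcp_pos: [0.5025, -0.3936, 0.0255]
orientation: [0.001, 0.048, 0.999, -0.001]
wrist_force: [0.1, -0.4, -0.4]
finger_gap: 0.0853
grip_force: 0.0
```

Emit:
{"api": "carry_out", "payload": {
  "increments": [
    [[0,0,0,0,0,0],[0,0,0,0,0,0],[0,0,0,0,0,0],[0,0,0,0,0,0],[0,0,0,0,0,0]]
  ],
  "jaw": 1,
  "squeeze": 30
}}

```text
clock: 28.32
tcp_pos: [0.5016, -0.3934, 0.0243]
orientation: [0.0, 0.049, 0.999, -0.0]
wrist_force: [-0.9, 0.6, 3.6]
finger_gap: 0.014
grip_force: 30.2
```

Emit:
{"api": "carry_out", "payload": {
  "increments": [
    [[0,0,0,0,0,0],[0,0,0,0,0,0]]
  ]
}}

```text
clock: 28.58
tcp_pos: [0.5016, -0.3934, 0.0243]
orientation: [0.0, 0.049, 0.999, -0.0]
wrist_force: [-0.1, -0.1, 5.2]
finger_gap: 0.014
grip_force: 30.4
```

Emit:
{"api": "carry_out", "payload": {
  "increments": [
    [[0,0,-0.05,0,0,0],[0,0,-0.16,0,0,0],[0,0,-0.28,0,0,0],[0.01,0.1,-0.4,0,0,0],[0.02,0.2,-0.44,0,0,0]]
  ]
}}

```text
clock: 29.2
tcp_pos: [0.5016, -0.2983, 0.2431]
orientation: [0.001, 0.05, 0.999, -0.001]
wrist_force: [1.0, 0.5, -1.4]
finger_gap: 0.0138
grip_force: 29.7
```

Emit:
{"api": "carry_out", "payload": {
  "increments": [
    [[0.01,0.11,0,0,0,0],[0.02,0.22,0,0,0,0],[0.03,0.33,0,0,0,0],[0.04,0.44,0,0,0,0],[0.05,0.55,0,0,0,0]]
  ]
}}

```text
clock: 29.82
tcp_pos: [0.5024, -0.0199, 0.2405]
orientation: [-0.0, 0.049, 0.999, 0.0]
wrist_force: [0.7, -0.0, -0.6]
finger_gap: 0.0142
grip_force: 29.7
```

```bash
python3 - <<'E'
from h import *
f,P,W,K=shot("wrist"); T=tool(); print(T[:3,3],env.get_state()['finger_gap'])
rows([.50,.215,.24],np.pi/2); rows([.50,.215,.06],np.pi/2)
f,P,W,K=shot("top"); z=P[...,2]
for y in np.arange(.10,.36,.02):
    m=(abs(P[...,1]-y)<.01)&(P[...,0]>.38)&(P[...,0]<.62)&(z<.15); print(round(y,2),np.nanmax(z[m]).round(3),end=' ')
E
```

```text
[ 0.5014467  -0.0140547   0.24061595] 0.013514665526361519
row [0.0449, 0.4559, 0.0034, 0.0007, -0.0003, -0.0146] rows needed ~ 3.7
row [0.0442, 0.4543, 0.3634, 0.0007, -0.0003, -0.0146] rows needed ~ 4.7
0.1 0.133 0.12 0.01 0.14 0.013 0.16 0.012 0.18 0.01 0.2 0.015 0.22 0.009 0.24 0.008 0.26 0.011 0.28 0.012 0.3 0.011 0.32 0.014 0.34 0.082
```

Emit:
{"api": "carry_out", "payload": {
  "increments": [
    [[0.012,0.12,0,0,0,-0.005],[0.024,0.24,0,0,0,-0.01],[0.036,0.36,0,0,0,-0.0146],[0.0445,0.455,0.0,0,0,-0.0146],[0.0445,0.455,0.1,0,0,-0.0146]]
  ]
}}

```text
clock: 30.55
tcp_pos: [0.5058, 0.2103, 0.1935]
orientation: [0.004, 0.0, 1.0, 0.001]
wrist_force: [0.1, 0.2, -2.8]
finger_gap: 0.014
grip_force: 29.9
```

Emit:
{"api": "carry_out", "payload": {
  "increments": [
    [[0,0,0.1,0,0,0],[0,0,0.2,0,0,0],[0,0,0.24,0,0,0],[0,0,0.25,0,0,0],[0,0,0.25,0,0,0]]
  ]
}}

```text
clock: 31.18
tcp_pos: [0.5033, 0.2065, 0.0662]
orientation: [0.0, 0.003, 1.0, -0.0]
wrist_force: [0.5, 0.7, -1.0]
finger_gap: 0.0139
grip_force: 29.8
```

```bash
python3 - <<'E'
from h import *
rows([.50,.215,.028],np.pi/2)
E
```

```text
row [0.0067, 0.0169, 0.0765, -0.0, 0.0, -0.0009] rows needed ~ 0.6
```

Emit:
{"api": "carry_out", "payload": {
  "increments": [
    [[0.005,0.012,0.03,0,0,0],[0.005,0.012,0.06,0,0,0],[0.005,0.012,0.076,0,0,0],[0.005,0.012,0.08,0,0,0],[0.005,0.012,0.08,0,0,0]]
  ]
}}

```text
clock: 31.8
tcp_pos: [0.5004, 0.2129, 0.026]
orientation: [-0.0, 0.003, 1.0, -0.0]
wrist_force: [0.0, 0.8, 0.3]
finger_gap: 0.0139
grip_force: 29.8
```

Emit:
{"api": "carry_out", "payload": {
  "increments": [
    [[0,0,0,0,0,0],[0,0,0,0,0,0]]
  ]
}}

```text
clock: 32.05
tcp_pos: [0.5008, 0.2129, 0.0265]
orientation: [0.0, 0.003, 1.0, 0.0]
wrist_force: [0.3, -0.8, -0.4]
finger_gap: 0.0136
grip_force: 29.8
```

Emit:
{"api": "carry_out", "payload": {
  "increments": [
    [[0,0,0.003,0,0,0],[0,0,0.005,0,0,0],[0,0,0.005,0,0,0]]
  ]
}}

```text
clock: 32.42
tcp_pos: [0.5006, 0.2129, 0.0243]
orientation: [0.0, 0.003, 1.0, -0.0]
wrist_force: [-2.4, -0.6, 6.1]
finger_gap: 0.0138
grip_force: 30.5
```

Contact with the table; release and withdraw.

Emit:
{"api": "carry_out", "payload": {
  "increments": [
    [[0,0,0,0,0,0],[0,0,0,0,0,0],[0,0,0,0,0,0],[0,0,0,0,0,0]]
  ],
  "jaw": 0
}}

```text
clock: 32.92
tcp_pos: [0.5004, 0.2129, 0.0234]
orientation: [-0.0, 0.003, 1.0, -0.0]
wrist_force: [-0.3, 0.1, 0.6]
finger_gap: 0.0844
grip_force: 0.0
```

Emit:
{"api": "carry_out", "payload": {
  "increments": [
    [[0,0,-0.06,0,0,0],[0,0,-0.16,0,0,0],[0,0,-0.28,0,0,0],[0,0,-0.4,0,0,0],[0.15,0,-0.5,0,0,0]]
  ]
}}

```text
clock: 33.55
tcp_pos: [0.4516, 0.2135, 0.2614]
orientation: [0.003, 0.004, 1.0, 0.001]
wrist_force: [-1.1, 0.0, 0.7]
finger_gap: 0.0854
grip_force: 0.0
```

Emit:
{"api": "carry_out", "payload": {
  "increments": [
    [[0,0,0,0,0,0],[0,0,0,0,0,0],[0,0,0,0,0,0],[0,0,0,0,0,0]]
  ]
}}

```text
clock: 34.05
tcp_pos: [0.4485, 0.2129, 0.2568]
orientation: [-0.001, 0.003, 1.0, -0.0]
wrist_force: [-0.3, -0.4, -0.6]
finger_gap: 0.0852
grip_force: 0.0
```

```bash
python3 - <<'E'
from h import *
f,P,W,K=shot("wrist"); z=P[...,2]; cv2.imwrite("pics/w10.png",f); print(tool()[:3,3])
m=(z>.004)&(z<.03)&(abs(P[...,1]-.213)<.03)&(abs(P[...,0]-.5)<.12); Q=P[m]; print("spat",cv2.minAreaRect(Q[:,:2].astype(np.float32)*1000),Q.min(0),Q.max(0))
f,P,W,K=shot("top"); z=P[...,2]
print("toothless",rect(P,(.44,-.259),.008,.04,.06), rect(np.load("w0P.npy"),(.44,-.259),.008,.04,.06)); 
print([(d['score'].__round__(2),np.round(d['position'],3)) for n in ('toothless_cast','spatula','mix_bowl') for d in env.find_in('top',n)])
E
```

```text
[0.44851038 0.21297337 0.25702736]
spat ((501.86773681640625, 211.6763458251953), (193.90245056152344, 21.735815048217773), 0.23046071827411652) [0.40492122 0.20100952 0.00523186] [0.59880873 0.22281115 0.0158466 ]
toothless (array([ 0.43313141, -0.26384744]), array([59.9, 75.5]), 0.177) (array([ 0.43733002, -0.2629278 ]), array([60.4, 74.7]), 0.189)
[(0.69, array([ 0.442, -0.259,  0.021])), (0.43, array([0.556, 0.045, 0.027])), (0.88, array([0.398, 0.756, 0.057])), (0.59, array([0.464, 0.405, 0.059]))]
```

View pics/w10.png

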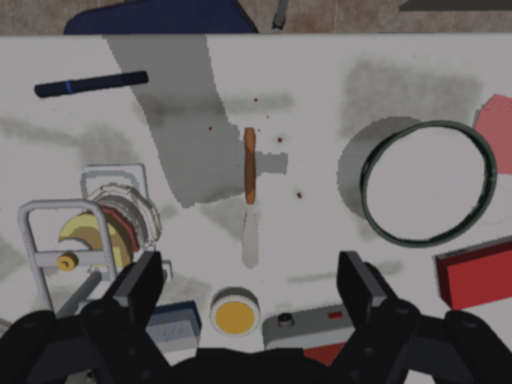

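```bash
python3 -c "
from workcell import env
print(env.hand_in())"
```

```text
the job is handed in; nothing more can be done
None
```

The job is done and handed in at about 34 s on the robot's clock. The lower cast, wax bite and upper cast are stacked in the mount with fronts forward. The upper arm is down. The spatula lies flat between the bowl and the articulator with its handle toward you, and the toothless cast was left alone.

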